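# Strip the worn cutter from the key-cutter head

### The arm

A 7-joint arm with a two-finger parallel gripper is mounted at the origin on a cart in front of the work surface, level with it; the furniture and walls round the work are solid. World frame = base frame: x ahead of the robot, y to its left, z up, the work surface at z = 0. Lengths are in m, angles in rad, forces in N, time in s.
With the tool pointing down it reaches from about 0.425 to 0.925 m from the base axis. Payload 6.8 kg.
Tool frame: the origin (TCP) lies midway between the tips of the shut fingers; the grasp point (between the pads) lies 19 mm behind it; z points along the fingers, y is the line along which they close (so a half turn about z gives the same grasp; the last joint's range is limited). The gripper opens to 85 mm and grips with 20 to 120 N. Pads are 22 mm wide; open, the fingers measure 114 mm over their backs; the gripper's body (76 mm by 85 mm) begins 54 mm behind the grasp point. The pads swing forward as they close: fully open they stand 13 mm farther back than shut.
Start: joints at [1.232, 0.477, 0.022, 1.555, -0.011, 1.109, -0.083], TCP at [0.154, -0.657, 0.231] pointing down, gripper open.
Joint ranges: [-2.96, 2.96], [-0.34, 2.1], [-1.41, 1.46], [0.24, 2.44], [-1.37, 4.51], [0.17, 1.92], [-2.96, 2.96]. Speed limits (rad/s): [2.39, 2.39, 3.14, 3.14, 3.14, 3.14, 3.14].

### API

Orientations are given as a unit quaternion [w, x, y, z].
In Python, from station import bot gives the robot as it stands.
- The arm moves only by the tool jog_arm, never from a script. Its argument "rows" is a list of rows, each an object of numbers: "fingers": the finger opening in mm, from 0 to 85.4; "x", "y", "z": the shift along the tool's x, y, z in mm; "ax", "ay", "az": the turn, a rotation vector about the tool's x, y, z in degrees. A call has exactly 8 rows; each row shifts and turns the commanded pose from where the row before left it, along the tool's axes as they then stand; what a row does not reach is not made up. A row lasts 1/10 s, in which the tool goes at most 50 mm and 8.59 degrees, less where a joint would pass 70% of its speed; a pose out of reach is approached as far as the arm can. A call with a gripper value outside its range is refused whole. The fingers move at their own pace and stop on an object; "force" is the grip in N (left out, the last holds). Time passes only in rows, so rows that do not move let the fingers close, or fill a call up. It gives the time, the measured TCP pose, the force, the opening and the grip force at its end, in the units of the state.
- bot.get_obs(): the state, without advancing time (a new reading comes with each control period).
- bot.read_camera(name): name is "side" or "top"; returns a dict with "pixels" (420x560x3 uint8, red, green, blue), "vertical_fov" (degrees; the focal length in pixels is half the picture's height over the tangent of half this angle, whatever the lens; pixels are square), "cx", "cy" (the principal point, pixels), "dist_coeffs" ([k1, k2, p1, p2, k3] as OpenCV has them; the pictures are not rectified), "world_from_camera" (4x4, takes a point from camera to world coordinates). Camera axes: x right, y down, z forward; pixel columns grow to the right and rows downward; lengths in m; the calibration is good to about 2 mm. A picture is of the moment at which its call begins. There is no depth.
- bot.hand_in(): hands the job in; it is judged then, once.
The state is a dict: "t": time; "q": joint angles; "joint_vel": joint speeds; "joint_torque": joint torques, N m; "eef_pos": TCP position; "tool_rot": TCP orientation; "contact_force": force on the tool from outside, world axes, zero at the start; "torque": the same for the moment, N m; "gripper_width": opening from 0.0 (shut) to 1.0 (fully open); "grasp_force": force on a finger pad.
Only numpy, scipy, OpenCV 4.12 (cv2) and the standard library are available. Lean on these libraries where they do the work, as an engineer would, in place of code of your own. Each camera call takes 0.05 s, during which the arm holds its last target. There are 200 camera calls.

### The job

Turn both quarter-turn fasteners on the cutter head's cover a full quarter turn counter-clockwise to unlock them, then swing the cover open as far as it goes and leave it open. Slide the stop collar off the free end of the arbor, then slide the toothed cutter off after it, and set both down in the open parts tray without dropping them. Do not disturb the mug, oil bottle, key fob and padlock around the work.

Things in the scene. Friction and masses are not known exactly. Their poses are not given: they have to be found in the camera images.
- head: Cutter head fixed on the bench: grey open-topped chamber 160 x 148 mm, 92 mm high with 6 mm walls, motor behind it (to 178 mm behind the origin, 107 mm high). Origin under the centre of the chamber, at bench height; own x axis runs horizontally from the chamber's front to the motor at its rear, z up; it is turned at most 0.35 rad from world x. Clear space inside the chamber: 120 mm between the keeper rails at the rim, floor at 18 mm.
- arbor_end (a point): Tip of the free end of the steel arbor inside the chamber, 60 mm above the bench. The arbor is 16 mm thick and horizontal, runs from this tip in head +x; its thin part is 43 mm long, then a 28 mm thick shoulder. The tip points to head -x and there are 53 mm free between it and the front wall. Axes as the head.
- cover_hinge (a point): Middle of the cover's hinge axis, at the chamber's rear edge, 96 mm above the bench (the top face of the shut cover). The axis is parallel to head y. Fixed.
- cover (a joint): Angle of the flat 4 mm aluminium cover (154 x 146 mm), rad: 0 shut, 1.92 fully open, leaning back over the motor. Friction hinge: it stays where it is left and takes about 4 N at the knob. It cannot rise while a fastener is locked.
- cover_knob (a point): Grip point of the cover's black round pull knob: middle of its head (22 mm diameter, 18 mm high), 29 mm above the cover's top face, 138 mm from the hinge axis and 20 mm from the cover's front edge, on the cover's centre line. Moves and turns with the cover; z is normal to the cover.
- latch_left (a joint): Left cam fastener (head +y side), rad: 0 fully locked (wing along head y), 1.57 fully unlocked (wing along head x, at its stop). Grows counter-clockwise seen from above; stays where it is left, turns with about 0.06 N m. Its tongue holds the cover down until it is turned past about 1.1.
- latch_left_grip (a point): Grip point on the left fastener's axis, 22 mm above the cover's top. The wing is an upright dark blade 36 mm long (along this point's y axis), 9 mm thick (along its x axis), its top 28 mm and its underside 8 mm above the cover. It sits 28 mm behind and 46 mm to the left of the pull knob.
- latch_right (a joint): Right cam fastener (head -y side): the same values and the same turning direction as the left.
- latch_right_grip (a point): Grip point of the right fastener, as on the left; it sits 46 mm to the right of the pull knob.
- collar_center (a point): Centre of the stop collar: plain smooth steel ring, 34 mm outside diameter, 20 mm wide, 19 mm bore, 80 g, on the arbor between the cutter and the arbor's tip; it slides freely. x axis along its bore. At the start it is at most 6 mm from the cutter's face.
- cutter_center (a point): Centre of the toothed cutter wheel: 52 mm over the teeth (49 mm solid), 10 mm wide, 19 mm bore, 110 g, on the arbor against the shoulder behind the collar; it slides freely. x axis along its bore.
- tray_floor (a point): Middle of the floor of the open parts tray (loose, 350 g): inside 116 mm along its x by 86 mm along its y, walls 45 mm high, 30 mm at its -x end. z up, 2 mm above the bench. It stands either left or right of the head.
- mug: Bystander mug, 80 mm wide plus handle, 89 mm high, on the side of the head where the tray is not. Origin in its underside.
- oil_bottle: Bystander oil bottle, 38 mm diameter, 110 mm high, right of the motor. Origin in its underside.
- key_fob: Bystander car key fob, 85 x 36 x 14 mm, lying in front of the head near the bench edge. Origin under its middle.
- padlock: Bystander padlock, 72 x 50 x 14 mm, lying at the left. Origin under its middle.
Not all that is in view belongs to the job. Of the things that look like the part that bears tray_floor, the larger one is meant.

How it is judged:
By the outcome, as a careful person would: the job done as asked, in the order asked, and still so for the second after the job is handed in, with the robot touching nothing.
It also fails if it takes over 72 s, if anything falls off the work surface, if the arm or the gripper's body presses on something with over 40 N, if the wrist force passes 120 N, or if a joint passes its speed limit or range.

## Working session

There is one attempt and no reset: what is moved stays moved. The work goes in short steps, Python scripts to look and compute and a tool call to move; the robot and the scene stay as the last step left them, time stands still between calls to the robot, and variables do not carry over. Pictures are saved under pics/ and viewed, at most 10 in all, crops included, and the job is handed in when it is done.

Besides the shell and the picture viewer there is one more tool, called by a JSON object that holds its "fn" and its "kwargs", one argument or row to a line. jog_arm: Moves the arm, as the interface text tells. Its arguments: {"type":"object","properties":{"rows":{"type":"array","items":{"type":"object","properties":{"fingers":{"type":"number"},"x":{"type":"number"},"y":{"type":"number"},"z":{"type":"number"},"ax":{"type":"number"},"ay":{"type":"number"},"az":{"type":"number"}}}},"force":{"type":"number"}},"required":["rows"]}

```bash
ls; mkdir -p pics; python3 - <<'E'
from station import bot
import cv2,numpy as np
np.set_printoptions(precision=4,suppress=True)
print(bot.get_obs())
for n in("top","side"):
    c=bot.read_camera(n); cv2.imwrite(f"pics/{n}0.png",c["pixels"][:,:,::-1])
    print({k:v for k,v in c.items() if k!="pixels"})
E
```

```text
pics
{'t': 0.0, 'q': array([ 1.2319,  0.4778,  0.0224,  1.5565, -0.0115,  1.1093, -0.0831]), 'joint_vel': array([ 0.0005,  0.001 ,  0.001 , -0.0005, -0.0007, -0.0004,  0.001 ]), 'joint_torque': array([ -0.0001, -59.6443,   1.6079, -28.1198,   0.0125,   0.0093,
         0.    ]), 'eef_pos': array([ 0.1542, -0.6565,  0.2303]), 'tool_rot': array([-0.0009,  0.9934,  0.1151, -0.0002]), 'contact_force': array([ 0.3688, -0.4758,  0.9404]), 'torque': array([0.0206, 0.0275, 0.0071]), 'grasp_force': 0.0, 'gripper_width': 0.9997203784744153}
{'vertical_fov': 52.831689507875716, 'cx': 280.96421669746746, 'cy': 208.2043785293062, 'dist_coeffs': array([-0.1006,  0.    ,  0.    ,  0.    ,  0.    ]), 'world_from_camera': array([[ 0.0263, -0.9952,  0.094 ,  0.4084],
       [-0.9995, -0.0278, -0.0142, -0.0035],
       [ 0.0167, -0.0935, -0.9955,  1.147 ],
       [ 0.    ,  0.    ,  0.    ,  1.    ]])}
{'vertical_fov': 52.77409876831997, 'cx': 288.90356052555154, 'cy': 213.90636007236975, 'dist_coeffs': array([-0.0014,  0.    ,  0.    ,  0.    ,  0.    ]), 'world_from_camera': array([[-0.923 , -0.1667,  0.3468,  0.1257],
       [-0.3847,  0.3865, -0.8382,  0.905 ],
       [ 0.0057, -0.9071, -0.4209,  0.5604],
       [ 0.    ,  0.    ,  0.    ,  1.    ]])}
```

View pics/top0.png

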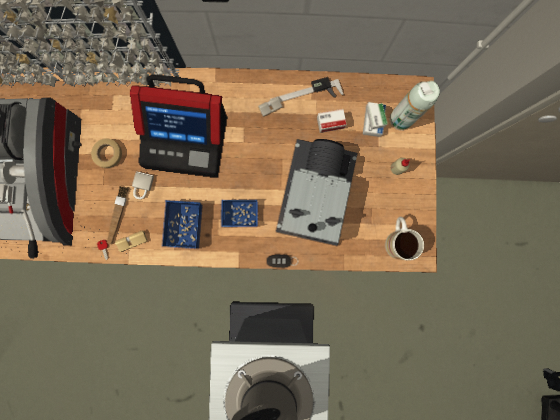

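View pics/side0.png

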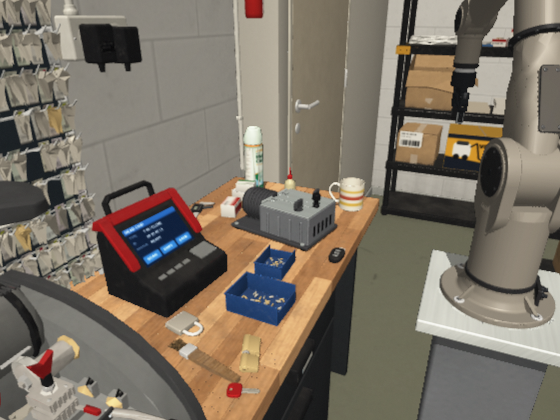

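The top view shows the head at about (318,190), its knob at (312,227), and the wings at (298,212) and (328,218). There are two blue trays, the larger at (182,224) and the smaller decoy at (240,212). The key fob is at (279,261), the mug at (405,243), the oil bottle at (402,166) and the padlock at (143,185). The larger tray is the one I want. Next is a close crop.

```bash
cat > h.py <<'E'
import cv2,numpy as np
from scipy.spatial.transform import Rotation as R
from station import bot
np.set_printoptions(precision=4,suppress=True)
def K(c):
    f=c["pixels"].shape[0]/2/np.tan(np.radians(c["vertical_fov"]/2))
    return np.array([[f,0,c["cx"]],[0,f,c["cy"]],[0,0,1]])
def ray(c,p):
    u=cv2.undistortPoints(np.array(p,float).reshape(-1,1,2),K(c),c["dist_coeffs"]).reshape(-1,2)
    T=c["world_from_camera"]; d=np.c_[u,np.ones(len(u))]@T[:3,:3].T
    return T[:3,3],d
def onz(c,p,z):
    o,d=ray(c,p); return o+d*((z-o[2])/d[:,2])[:,None]
def proj(c,P):
    T=np.linalg.inv(c["world_from_camera"])
    return cv2.projectPoints(np.array(P,float).reshape(-1,3),cv2.Rodrigues(T[:3,:3])[0],T[:3,3],K(c),c["dist_coeffs"])[0].reshape(-1,2)
def tri(c1,p1,c2,p2):
    o1,d1=ray(c1,[p1]);o2,d2=ray(c2,[p2]);A=np.c_[d1[0],-d2[0]]
    s=np.linalg.lstsq(A,o2-o1,rcond=None)[0]
    a=o1+s[0]*d1[0];b=o2+s[1]*d2[0];return (a+b)/2,np.linalg.norm(a-b)
def crop(c,x,y,w,h,s,name):
    cv2.imwrite(name,cv2.resize(c["pixels"][y:y+h,x:x+w,::-1],None,fx=s,fy=s,interpolation=cv2.INTER_CUBIC))
E
python3 - <<'E'
from h import *
t=bot.read_camera("top");s=bot.read_camera("side")
crop(t,160,130,200,140,4,"pics/tc.png")
crop(s,220,170,130,155,3.8,"pics/sc.png")
E
```

```text
(no output)
```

View pics/tc.png

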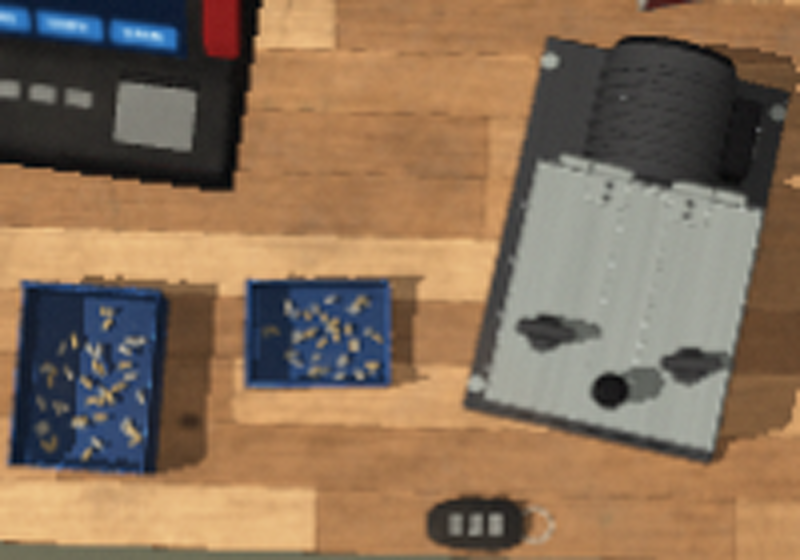

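View pics/sc.png

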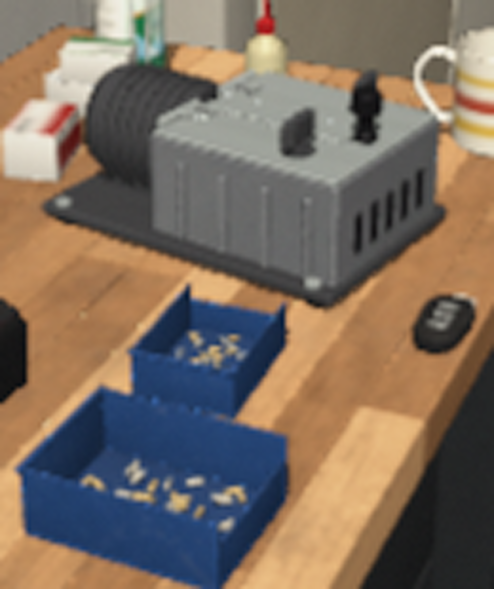

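The close crop confirms the choice. The cover's light plate runs over crop corners (538,160), (762,207), (715,455) and (485,400), with the knob at crop (610,390) and the wings at (548,330) and (695,365). The large tray's rim corners are at (22,283), (165,292), (155,472) and (10,465).

```bash
python3 - <<'E'
from h import *
t=bot.read_camera("top");s=bot.read_camera("side")
f=lambda L:[(160+u/4-.375,130+v/4-.375) for u,v in L]
g=lambda L:[(220+u/3.8-.37,170+v/3.8-.37) for u,v in L]
q=onz(t,f([(540,162),(762,207),(715,455),(487,400)]),.096)
print("cover",q, np.linalg.norm(q-np.roll(q,-1,0),axis=1))
for a,b in((0,3),(1,2)): d=q[a]-q[b];print("yaw",np.arctan2(d[1],d[0]))
for a,b in((0,1),(3,2)): d=q[a]-q[b];print("yawy",np.arctan2(-d[0],d[1]))
print("motorplate left edge",(d:=np.diff(onz(t,f([(468,405),(545,40)]),.01),axis=0)[0]),np.arctan2(d[1],d[0]))
k=onz(t,f([(610,390)]),.134);print("knob",k)
print("wings",onz(t,f([(545,332),(690,366)]),.124))
print("knob tri",tri(t,f([(610,390)])[0],s,g([(369,78)])[0]))
r=onz(t,f([(22,283),(165,292),(155,472),(10,465)]),.045);print("tray",r,r.mean(0),np.linalg.norm(r-np.roll(r,-1,0),axis=1))
rs=onz(s,g([(20,470),(105,390),(288,435),(218,586)]),.045);print("tray side",rs)
sm=onz(t,f([(247,280),(390,280),(390,386),(247,386)]),.035);print("small",sm)
# masks
im=t["pixels"].astype(int);m=(im.sum(2)<75);m[:, :300]=0;m[:,325:]=0;m[:215]=0;m[240:]=0
y,x=np.nonzero(m);print("knob mask",x.mean(),y.mean(),len(x),onz(t,[(x.mean(),y.mean())],.134))
E
```

```text
cover [[ 0.605  -0.0504  0.096 ]
 [ 0.5806 -0.1914  0.096 ]
 [ 0.4237 -0.1637  0.096 ]
 [ 0.4542 -0.0209  0.096 ]] [0.1431 0.1593 0.146  0.1537]
yaw -0.19301175575550708
yaw -0.17488198379274575
yawy -0.17163220385700773
yawy -0.2104096951941491
motorplate left edge [ 0.2522 -0.0461  0.    ] -0.18077691594414608
knob [[ 0.4605 -0.0939  0.134 ]]
wings [[ 0.4952 -0.0546  0.124 ]
 [ 0.4769 -0.1433  0.124 ]]
knob tri (array([ 0.4595, -0.0932,  0.1436]), np.float64(0.0010947173739186199))
tray [[0.5246 0.2861 0.045 ]
 [0.5213 0.1912 0.045 ]
 [0.4035 0.1927 0.045 ]
 [0.4052 0.288  0.045 ]] [0.4636 0.2395 0.045 ] [0.0949 0.1177 0.0953 0.1195]
tray side [[0.522  0.2889 0.045 ]
 [0.5168 0.2003 0.045 ]
 [0.4009 0.2011 0.045 ]
 [0.3843 0.3343 0.045 ]]
small [[0.5318 0.1389 0.035 ]
 [0.5344 0.0443 0.035 ]
 [0.4643 0.0421 0.035 ]
 [0.4617 0.1362 0.035 ]]
knob mask 312.8421052631579 226.68421052631578 19 [[ 0.4616 -0.0956  0.134 ]]
```

```bash
cat >> h.py <<'E'
HY=-0.19; HX=np.array([np.cos(HY),np.sin(HY),0]); HYv=np.array([-np.sin(HY),np.cos(HY),0])
def down(psi,tilt=0):  # psi deg: yaw of tool x; tilt deg: about head y (+ = body leans to head +x)
    return R.from_rotvec(HYv*np.radians(tilt))*R.from_euler('z',psi,degrees=True)*R.from_euler('x',180,degrees=True)
def cur():
    o=bot.get_obs(); q=o["tool_rot"]; return np.array(o["eef_pos"]),R.from_quat([q[1],q[2],q[3],q[0]])
def plan(targets,start=None):
    p,r=start or cur()
    for P,Q,n in targets:
        P=np.array(P,float);dr=(Q*r.inv()).as_rotvec();p0,r0=p,r
        for i in range(1,n+1):
            pn=p0+(P-p0)*i/n; rn=R.from_rotvec(dr*i/n)*r0
            d=r.inv().apply(pn-p)*1000; a=np.degrees((r.inv()*rn).as_rotvec())
            print(i,"xyz",np.round(d,1),"a",np.round(a,2)); p,r=pn,rn
def st():
    o=bot.get_obs();p,r=cur();e=r.as_matrix()
    print("t",round(o["t"],2),"p",p,"psi",np.round(np.degrees(np.arctan2(e[1,0],e[0,0])),2),"z",e[:,2],"F",o["contact_force"],"M",o["torque"],"w",o["gripper_width"]*85.4,"g",o["grasp_force"],"q",o["q"])
E
python3 - <<'E'
from h import *
st();plan([([.4945,-.0538,.19],down(79.1),16)])
E
```

```text
t 0.3 p [ 0.1543 -0.6569  0.2309] psi 13.22 z [-0.0002  0.0007 -1.    ] F [-0.4305 -0.0452 -0.4272] M [ 0.0241 -0.0535 -0.0654] w 85.53538005771748 g 0.0 q [ 1.2319  0.4773  0.0224  1.5558 -0.0115  1.1093 -0.0831]
1 xyz [ 29.3 -31.8   2.6] a [-0.   -0.   -4.12]
2 xyz [ 31.5 -29.6   2.6] a [-0.   -0.   -4.12]
3 xyz [ 33.6 -27.3   2.6] a [-0.   -0.   -4.12]
4 xyz [ 35.4 -24.8   2.6] a [-0.   -0.   -4.12]
5 xyz [ 37.1 -22.2   2.6] a [-0.   -0.   -4.12]
6 xyz [ 38.6 -19.5   2.6] a [-0.   -0.   -4.12]
7 xyz [ 39.9 -16.7   2.6] a [-0.   -0.   -4.12]
8 xyz [ 41.  -13.8   2.6] a [-0.   -0.   -4.12]
9 xyz [ 41.9 -10.8   2.6] a [-0.   -0.   -4.12]
10 xyz [42.6 -7.7  2.6] a [-0.   -0.   -4.12]
11 xyz [43.  -4.7  2.6] a [-0.   -0.   -4.12]
12 xyz [43.2 -1.6  2.6] a [-0.   -0.   -4.12]
13 xyz [43.2  1.6  2.6] a [-0.   -0.   -4.12]
14 xyz [43.   4.7  2.6] a [-0.   -0.   -4.12]
15 xyz [42.6  7.7  2.6] a [-0.   -0.   -4.12]
16 xyz [41.9 10.8  2.6] a [-0.   -0.   -4.12]
```

{"fn": "jog_arm", "kwargs": {
  "rows": [
    {"fingers": 28, "x": 29, "y": -32, "z": 2, "az": -4},
    {"x": 31, "y": -30, "z": 2, "az": -4},
    {"x": 34, "y": -27, "z": 2, "az": -4},
    {"x": 35, "y": -25, "z": 2, "az": -4},
    {"x": 37, "y": -22, "z": 2, "az": -4},
    {"x": 39, "y": -19, "z": 2, "az": -4},
    {"x": 40, "y": -17, "z": 2, "az": -4},
    {"x": 41, "y": -14, "z": 2, "az": -4}
  ]
}}

```text
invalid input
```

{"fn": "jog_arm", "kwargs": {
  "rows": [
    {"x": 42, "y": -11, "z": 2, "az": -4},
    {"x": 43, "y": -8, "z": 2, "az": -4},
    {"x": 43, "y": -5, "z": 2, "az": -4},
    {"x": 43, "y": -2, "z": 2, "az": -4},
    {"x": 43, "y": 2, "z": 2, "az": -4},
    {"x": 43, "y": 5, "z": 2, "az": -4},
    {"x": 30, "y": 8, "z": 2, "az": -4},
    {"x": 0, "y": 0, "z": 0, "az": 0}
  ]
}}

```text
invalid input
```

```bash
python3 - <<'E'
from h import *
st();plan([([.4945,-.0538,.16],down(79.1),3),([.4945,-.0538,.106],down(79.1),3)])
E
```

```text
t 0.3 p [ 0.1543 -0.6569  0.2309] psi 13.22 z [-0.0002  0.0007 -1.    ] F [-0.4305 -0.0452 -0.4272] M [ 0.0241 -0.0535 -0.0654] w 85.53538005771748 g 0.0 q [ 1.2319  0.4773  0.0224  1.5558 -0.0115  1.1093 -0.0831]
1 xyz [ 156.4 -169.8   23.8] a [ -0.01  -0.01 -21.96]
2 xyz [208.5 -99.   23.7] a [ -0.01  -0.01 -21.96]
3 xyz [230.4 -13.8  23.7] a [ -0.01  -0.01 -21.96]
1 xyz [-0.  0. 18.] a [ 0. -0.  0.]
2 xyz [-0.  0. 18.] a [ 0. -0.  0.]
3 xyz [-0.  0. 18.] a [ 0. -0.  0.]
```

{"fn": "jog_arm", "kwargs": {
  "rows": [
    {"fingers": 28, "x": 29, "y": -32, "z": 2, "ax": 0, "ay": 0, "az": -4},
    {"fingers": 28, "x": 31, "y": -30, "z": 2, "ax": 0, "ay": 0, "az": -4},
    {"fingers": 28, "x": 34, "y": -27, "z": 2, "ax": 0, "ay": 0, "az": -4},
    {"fingers": 28, "x": 35, "y": -25, "z": 2, "ax": 0, "ay": 0, "az": -4},
    {"fingers": 28, "x": 37, "y": -22, "z": 2, "ax": 0, "ay": 0, "az": -4},
    {"fingers": 28, "x": 39, "y": -19, "z": 2, "ax": 0, "ay": 0, "az": -4},
    {"fingers": 28, "x": 40, "y": -17, "z": 2, "ax": 0, "ay": 0, "az": -4},
    {"fingers": 28, "x": 41, "y": -14, "z": 2, "ax": 0, "ay": 0, "az": -4}
  ],
  "force": 40
}}

```text
t: 1.1
eef_pos: [0.3266, -0.3551, 0.2155]
tool_rot: [0.0, 0.923, 0.386, 0.0]
contact_force: [-0.2, 0.4, -0.2]
gripper_width: 0.327
grasp_force: 0.0
```

{"fn": "jog_arm", "kwargs": {
  "rows": [
    {"fingers": 28, "x": 42, "y": -11, "z": 2, "ax": 0, "ay": 0, "az": -4},
    {"fingers": 28, "x": 43, "y": -8, "z": 2, "ax": 0, "ay": 0, "az": -4},
    {"fingers": 28, "x": 43, "y": -5, "z": 2, "ax": 0, "ay": 0, "az": -4},
    {"fingers": 28, "x": 43, "y": -2, "z": 2, "ax": 0, "ay": 0, "az": -4},
    {"fingers": 28, "x": 43, "y": 2, "z": 2, "ax": 0, "ay": 0, "az": -4},
    {"fingers": 28, "x": 43, "y": 5, "z": 2, "ax": 0, "ay": 0, "az": -4},
    {"fingers": 28, "x": 30, "y": 8, "z": 2, "ax": 0, "ay": 0, "az": -4},
    {"fingers": 28, "x": 0, "y": 0, "z": 0, "ax": 0, "ay": 0, "az": 0}
  ]
}}

```text
t: 1.9
eef_pos: [0.4786, -0.1031, 0.2016]
tool_rot: [-0.0, 0.8, 0.6, 0.001]
contact_force: [0.4, -0.8, 0.2]
gripper_width: 0.325
grasp_force: 0.0
```

```bash
python3 - <<'E'
from h import *
st();plan([([.4945,-.0538,.15],down(79.1),3),([.4945,-.0538,.106],down(79.1),3)])
E
```

```text
t 1.9 p [ 0.4786 -0.1031  0.2016] psi 73.72 z [ 0.0021  0.0021 -1.    ] F [ 0.3508 -0.8263  0.2054] M [-0.0146  0.025  -0.0606] w 27.77146873432465 g 0.0 q [ 0.5257  0.2463 -0.5046  1.9941  0.1445  0.9338 -0.3362]
1 xyz [17.2  0.5 17.2] a [ 0.03 -0.05 -1.79]
2 xyz [17.2  1.  17.2] a [ 0.03 -0.05 -1.79]
3 xyz [17.2  1.6 17.2] a [ 0.03 -0.05 -1.79]
1 xyz [ 0.  -0.  14.7] a [-0.  0.  0.]
2 xyz [ 0.  -0.  14.7] a [-0.  0.  0.]
3 xyz [ 0.  -0.  14.7] a [-0.  0.  0.]
```

{"fn": "jog_arm", "kwargs": {
  "rows": [
    {"fingers": 28, "x": 17, "y": 1, "z": 17, "ax": 0, "ay": 0, "az": -2},
    {"fingers": 28, "x": 17, "y": 1, "z": 17, "ax": 0, "ay": 0, "az": -2},
    {"fingers": 28, "x": 17, "y": 1, "z": 16, "ax": 0, "ay": 0, "az": -1.5},
    {"fingers": 28, "x": 0, "y": 0, "z": 0, "ax": 0, "ay": 0, "az": 0},
    {"fingers": 28, "x": 0, "y": 0, "z": 15, "ax": 0, "ay": 0, "az": 0},
    {"fingers": 28, "x": 0, "y": 0, "z": 15, "ax": 0, "ay": 0, "az": 0},
    {"fingers": 28, "x": 0, "y": 0, "z": 15, "ax": 0, "ay": 0, "az": 0},
    {"fingers": 28, "x": 0, "y": 0, "z": 0, "ax": 0, "ay": 0, "az": 0}
  ]
}}

```text
t: 2.7
eef_pos: [0.4907, -0.0608, 0.1054]
tool_rot: [-0.001, 0.774, 0.633, -0.001]
contact_force: [-0.4, -0.7, 0.4]
gripper_width: 0.33
grasp_force: 0.0
```

```bash
python3 - <<'E'
from h import *
st()
s=bot.read_camera("side");t=bot.read_camera("top")
a=cv2.resize(s["pixels"][180:250,250:350,::-1],None,fx=4,fy=4,interpolation=3);b=cv2.resize(t["pixels"][175:245,275:375,::-1],None,fx=4,fy=4,interpolation=3)
cv2.imwrite("pics/g1.png",np.hstack([a,b]))
E
```

```text
t 2.7 p [ 0.4907 -0.0608  0.1054] psi 78.59 z [-0.0029 -0.0006 -1.    ] F [-0.3501 -0.6956  0.4418] M [ 0.0509  0.0893 -0.0203] w 28.22357327945284 g 0.0 q [ 0.4074  0.3988 -0.4942  2.0629  0.2757  0.7455 -0.4581]
```

View pics/g1.png

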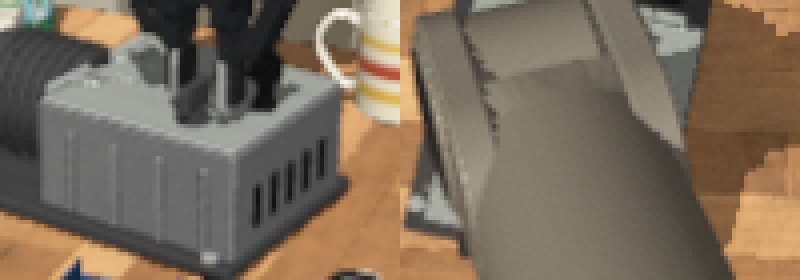

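The side view shows the two fingers straddling the left wing at about (195,100) in the picture, and the tool sits about 8 mm short along the wing. I'll correct that and close.

{"fn": "jog_arm", "kwargs": {
  "rows": [
    {"fingers": 28, "x": 4, "y": 1, "z": 0, "ax": 0, "ay": 0, "az": 0},
    {"fingers": 28, "x": 4, "y": 1, "z": 0, "ax": 0, "ay": 0, "az": -0.5},
    {"fingers": 28, "x": 0, "y": 0, "z": 0, "ax": 0, "ay": 0, "az": 0},
    {"fingers": 5, "x": 0, "y": 0, "z": 0, "ax": 0, "ay": 0, "az": 0},
    {"fingers": 5, "x": 0, "y": 0, "z": 0, "ax": 0, "ay": 0, "az": 0},
    {"fingers": 5, "x": 0, "y": 0, "z": 0, "ax": 0, "ay": 0, "az": 0},
    {"fingers": 5, "x": 0, "y": 0, "z": 0, "ax": 0, "ay": 0, "az": 0},
    {"fingers": 5, "x": 0, "y": 0, "z": 0, "ax": 0, "ay": 0, "az": 0}
  ],
  "force": 40
}}

```text
t: 3.6
eef_pos: [0.4969, -0.0519, 0.1068]
tool_rot: [0.001, 0.77, 0.638, 0.001]
contact_force: [5.1, -1.6, -0.2]
gripper_width: 0.088
grasp_force: 44.4
```

```bash
python3 -c "
from h import *
st()"
```

```text
t 3.6 p [ 0.4969 -0.0519  0.1068] psi 79.21 z [ 0.0025  0.0001 -1.    ] F [ 5.0876 -1.6392 -0.1692] M [-0.1108 -1.0679  0.1008] w 7.552473103101475 g 44.448652267456055 q [ 0.3927  0.4023 -0.499   2.0543  0.2795  0.747  -0.4675]
```

{"fn": "jog_arm", "kwargs": {
  "rows": [
    {"fingers": 5, "x": 0, "y": 1, "z": 0, "ax": 0, "ay": 0, "az": 0},
    {"fingers": 5, "x": 0, "y": 0, "z": 0, "ax": 0, "ay": 0, "az": -7},
    {"fingers": 5, "x": 0, "y": 0, "z": 0, "ax": 0, "ay": 0, "az": -7},
    {"fingers": 5, "x": 0, "y": 0, "z": 0, "ax": 0, "ay": 0, "az": -7},
    {"fingers": 5, "x": 0, "y": 0, "z": 0, "ax": 0, "ay": 0, "az": -7},
    {"fingers": 5, "x": 0, "y": 0, "z": 0, "ax": 0, "ay": 0, "az": -7},
    {"fingers": 5, "x": 0, "y": 0, "z": 0, "ax": 0, "ay": 0, "az": -7},
    {"fingers": 5, "x": 0, "y": 0, "z": 0, "ax": 0, "ay": 0, "az": -7}
  ]
}}

```text
t: 4.4
eef_pos: [0.4953, -0.0523, 0.1067]
tool_rot: [-0.001, 0.435, 0.901, -0.001]
contact_force: [-3.1, -1.6, 11.1]
gripper_width: 0.093
grasp_force: 45.9
```

```bash
python3 -c "
from h import *
st()"
```

```text
t 4.4 p [ 0.4953 -0.0523  0.1067] psi 128.48 z [-0.0028 -0.0014 -1.    ] F [-3.0822 -1.5759 11.1404] M [-0.2961  0.801  -0.0546] w 7.957633019671829 g 45.9425550699234 q [ 0.5486  0.4455 -0.6951  2.0444  0.4008  0.79    0.2844]
```

{"fn": "jog_arm", "kwargs": {
  "rows": [
    {"fingers": 5, "x": 0, "y": 0, "z": 0, "ax": 0, "ay": 0, "az": -7},
    {"fingers": 5, "x": 0, "y": 0, "z": 0, "ax": 0, "ay": 0, "az": -7},
    {"fingers": 5, "x": 0, "y": 0, "z": 0, "ax": 0, "ay": 0, "az": -7},
    {"fingers": 5, "x": 0, "y": 0, "z": 0, "ax": 0, "ay": 0, "az": -7},
    {"fingers": 5, "x": 0, "y": 0, "z": 0, "ax": 0, "ay": 0, "az": -7},
    {"fingers": 5, "x": 0, "y": 0, "z": 0, "ax": 0, "ay": 0, "az": -6},
    {"fingers": 5, "x": 0, "y": 0, "z": 0, "ax": 0, "ay": 0, "az": -1},
    {"fingers": 5, "x": 0, "y": 0, "z": 0, "ax": 0, "ay": 0, "az": 0}
  ]
}}

```text
t: 5.2
eef_pos: [0.4946, -0.0536, 0.1066]
tool_rot: [-0.002, 0.086, 0.996, -0.002]
contact_force: [-5.6, -3.7, 15.0]
gripper_width: 0.093
grasp_force: 46.9
```

```bash
python3 -c "
from h import *
st()"
```

```text
t 5.2 p [ 0.4946 -0.0536  0.1066] psi 170.1 z [-0.0046 -0.0031 -1.    ] F [-5.6311 -3.6616 15.0051] M [-0.8861  1.1862 -0.4955] w 7.953205734654707 g 46.86639368534088 q [ 0.6762  0.4985 -0.8623  2.0372  0.5137  0.8383  0.9136]
```

```bash
python3 - <<'E'
from h import *
p,r=cur();plan([([.4946,-.0536,.156],down(170),3),([.4772,-.144,.150],down(79.1),13),([.4772,-.144,.106],down(79.1),3)],(np.array([.4946,-.0536,.1066]),down(170)))
E
```

```text
1 xyz [  0.    0.  -16.5] a [0. 0. 0.]
2 xyz [  0.    0.  -16.5] a [0. 0. 0.]
3 xyz [  0.    0.  -16.5] a [0. 0. 0.]
1 xyz [ 0.1 -7.1  0.5] a [ 0.   -0.    6.99]
2 xyz [-0.8 -7.   0.5] a [-0.   -0.    6.99]
3 xyz [-1.6 -6.9  0.5] a [-0.   -0.    6.99]
4 xyz [-2.4 -6.7  0.5] a [ 0.   -0.    6.99]
5 xyz [-3.2 -6.3  0.5] a [-0.   -0.    6.99]
6 xyz [-4.  -5.9  0.5] a [ 0.   -0.    6.99]
7 xyz [-4.7 -5.3  0.5] a [-0.   -0.    6.99]
8 xyz [-5.3 -4.7  0.5] a [ 0.   -0.    6.99]
9 xyz [-5.8 -4.1  0.5] a [ 0.   -0.    6.99]
10 xyz [-6.3 -3.3  0.5] a [-0.   -0.    6.99]
11 xyz [-6.6 -2.5  0.5] a [-0.   -0.    6.99]
12 xyz [-6.9 -1.7  0.5] a [ 0.   -0.    6.99]
13 xyz [-7.  -0.9  0.5] a [-0.   -0.    6.99]
1 xyz [ 0.  -0.  14.7] a [0. 0. 0.]
2 xyz [ 0.  -0.  14.7] a [0. 0. 0.]
3 xyz [ 0.  -0.  14.7] a [-0.  0.  0.]
```

{"fn": "jog_arm", "kwargs": {
  "rows": [
    {"fingers": 30, "x": 0, "y": 0, "z": 0, "ax": 0, "ay": 0, "az": 0},
    {"fingers": 30, "x": 0, "y": 0, "z": 0, "ax": 0, "ay": 0, "az": 0},
    {"fingers": 30, "x": 0, "y": 0, "z": 0, "ax": 0, "ay": 0, "az": 0},
    {"fingers": 30, "x": 0, "y": 0, "z": 0, "ax": 0, "ay": 0, "az": 0},
    {"fingers": 30, "x": 0, "y": 0, "z": -12, "ax": 0, "ay": 0, "az": 0},
    {"fingers": 30, "x": 0, "y": 0, "z": -18, "ax": 0, "ay": 0, "az": 0},
    {"fingers": 30, "x": 0, "y": 0, "z": -20, "ax": 0, "ay": 0, "az": 0},
    {"fingers": 30, "x": 0, "y": 0, "z": 0, "ax": 0, "ay": 0, "az": 0}
  ]
}}

```text
t: 6.0
eef_pos: [0.4985, -0.0516, 0.1592]
tool_rot: [0.002, 0.085, 0.996, -0.0]
contact_force: [0.4, 0.1, 0.0]
gripper_width: 0.347
grasp_force: 0.0
```

{"fn": "jog_arm", "kwargs": {
  "rows": [
    {"fingers": 30, "x": 0, "y": -7, "z": 0, "ax": 0, "ay": 0, "az": 7},
    {"fingers": 30, "x": -1, "y": -7, "z": 0, "ax": 0, "ay": 0, "az": 7},
    {"fingers": 30, "x": -1.5, "y": -7, "z": 0, "ax": 0, "ay": 0, "az": 7},
    {"fingers": 30, "x": -2.5, "y": -6.5, "z": 0, "ax": 0, "ay": 0, "az": 7},
    {"fingers": 30, "x": -3, "y": -6.5, "z": 0, "ax": 0, "ay": 0, "az": 7},
    {"fingers": 30, "x": -4, "y": -6, "z": 0, "ax": 0, "ay": 0, "az": 7},
    {"fingers": 30, "x": -5, "y": -5, "z": 0, "ax": 0, "ay": 0, "az": 7},
    {"fingers": 30, "x": -5, "y": -5, "z": 0, "ax": 0, "ay": 0, "az": 7}
  ]
}}

```text
t: 6.8
eef_pos: [0.4859, -0.1079, 0.1561]
tool_rot: [-0.0, 0.545, 0.838, -0.0]
contact_force: [0.1, 0.2, 0.0]
gripper_width: 0.351
grasp_force: 0.0
```

{"fn": "jog_arm", "kwargs": {
  "rows": [
    {"fingers": 30, "x": -6, "y": -4, "z": 0, "ax": 0, "ay": 0, "az": 7},
    {"fingers": 30, "x": -6, "y": -3, "z": 0, "ax": 0, "ay": 0, "az": 7},
    {"fingers": 30, "x": -6.5, "y": -2.5, "z": 0, "ax": 0, "ay": 0, "az": 7},
    {"fingers": 30, "x": -7, "y": -2, "z": 0, "ax": 0, "ay": 0, "az": 7},
    {"fingers": 30, "x": -7, "y": -1, "z": 0, "ax": 0, "ay": 0, "az": 7},
    {"fingers": 30, "x": 0, "y": 0, "z": 0, "ax": 0, "ay": 0, "az": 0},
    {"fingers": 30, "x": 0, "y": 0, "z": 0, "ax": 0, "ay": 0, "az": 0},
    {"fingers": 30, "x": 0, "y": 0, "z": 0, "ax": 0, "ay": 0, "az": 0}
  ]
}}

```text
t: 7.6
eef_pos: [0.4796, -0.1417, 0.1562]
tool_rot: [-0.0, 0.769, 0.639, 0.0]
contact_force: [-0.0, 0.5, 0.2]
gripper_width: 0.354
grasp_force: 0.0
```

```bash
python3 - <<'E'
from h import *
st();plan([([.4772,-.144,.106],down(79.1),3)])
E
```

```text
t 7.6 p [ 0.4796 -0.1417  0.1562] psi 79.4 z [-0.0001  0.0003 -1.    ] F [-0.0292  0.5287  0.1657] M [-0.0096  0.0099  0.0106] w 30.255248287189282 g 0.0 q [ 0.6285  0.3359 -0.5537  2.0109  0.2312  0.8556 -0.238 ]
1 xyz [-0.9 -0.6 16.7] a [-0.   -0.01  0.1 ]
2 xyz [-0.9 -0.6 16.7] a [-0.   -0.01  0.1 ]
3 xyz [-0.9 -0.6 16.7] a [-0.   -0.01  0.1 ]
```

{"fn": "jog_arm", "kwargs": {
  "rows": [
    {"fingers": 30, "x": -1, "y": 0, "z": 16, "ax": 0, "ay": 0, "az": 0},
    {"fingers": 30, "x": -1, "y": 0, "z": 17, "ax": 0, "ay": 0, "az": 0},
    {"fingers": 30, "x": -1, "y": 0, "z": 16, "ax": 0, "ay": 0, "az": 0},
    {"fingers": 5, "x": 0, "y": 0, "z": 0, "ax": 0, "ay": 0, "az": 0},
    {"fingers": 5, "x": 0, "y": 0, "z": 0, "ax": 0, "ay": 0, "az": 0},
    {"fingers": 5, "x": 0, "y": 0, "z": 0, "ax": 0, "ay": 0, "az": 0},
    {"fingers": 5, "x": 0, "y": 0, "z": 0, "ax": 0, "ay": 0, "az": 0},
    {"fingers": 5, "x": 0, "y": 0, "z": 0, "ax": 0, "ay": 0, "az": 0}
  ],
  "force": 40
}}

```text
t: 8.4
eef_pos: [0.4788, -0.1448, 0.1075]
tool_rot: [-0.0, 0.77, 0.638, -0.0]
contact_force: [-0.6, 2.6, -3.7]
gripper_width: 0.093
grasp_force: 43.7
```

```bash
python3 -c "
from h import *
st()"
```

```text
t 8.4 p [ 0.4788 -0.1448  0.1075] psi 79.25 z [-0.0004  0.0003 -1.    ] F [-0.6417  2.5527 -3.6968] M [0.4903 0.2404 0.0619] w 7.909904881913819 g 43.722941279411316 q [ 0.6015  0.4077 -0.5229  2.0492  0.2922  0.7564 -0.2883]
```

Well centred. I'll turn it.

{"fn": "jog_arm", "kwargs": {
  "rows": [
    {"fingers": 5, "x": 0, "y": 0, "z": 0, "ax": 0, "ay": 0, "az": -7},
    {"fingers": 5, "x": 0, "y": 0, "z": 0, "ax": 0, "ay": 0, "az": -7},
    {"fingers": 5, "x": 0, "y": 0, "z": 0, "ax": 0, "ay": 0, "az": -7},
    {"fingers": 5, "x": 0, "y": 0, "z": 0, "ax": 0, "ay": 0, "az": -7},
    {"fingers": 5, "x": 0, "y": 0, "z": 0, "ax": 0, "ay": 0, "az": -7},
    {"fingers": 5, "x": 0, "y": 0, "z": 0, "ax": 0, "ay": 0, "az": -7},
    {"fingers": 5, "x": 0, "y": 0, "z": 0, "ax": 0, "ay": 0, "az": -7},
    {"fingers": 5, "x": 0, "y": 0, "z": 0, "ax": 0, "ay": 0, "az": 0}
  ]
}}

```text
t: 9.2
eef_pos: [0.4791, -0.1446, 0.1075]
tool_rot: [-0.0, 0.436, 0.9, 0.0]
contact_force: [-0.3, 3.8, -3.7]
gripper_width: 0.09
grasp_force: 43.8
```

{"fn": "jog_arm", "kwargs": {
  "rows": [
    {"fingers": 5, "x": 0, "y": 0, "z": 0, "ax": 0, "ay": 0, "az": -7},
    {"fingers": 5, "x": 0, "y": 0, "z": 0, "ax": 0, "ay": 0, "az": -7},
    {"fingers": 5, "x": 0, "y": 0, "z": 0, "ax": 0, "ay": 0, "az": -7},
    {"fingers": 5, "x": 0, "y": 0, "z": 0, "ax": 0, "ay": 0, "az": -7},
    {"fingers": 5, "x": 0, "y": 0, "z": 0, "ax": 0, "ay": 0, "az": -7},
    {"fingers": 5, "x": 0, "y": 0, "z": 0, "ax": 0, "ay": 0, "az": -6},
    {"fingers": 5, "x": 0, "y": 0, "z": 0, "ax": 0, "ay": 0, "az": -1},
    {"fingers": 5, "x": 0, "y": 0, "z": 0, "ax": 0, "ay": 0, "az": 0}
  ]
}}

```text
t: 10.0
eef_pos: [0.4792, -0.1445, 0.1075]
tool_rot: [0.0, 0.088, 0.996, 0.001]
contact_force: [-0.6, 4.9, -3.2]
gripper_width: 0.09
grasp_force: 44.2
```

```bash
python3 -c "
from h import *
st()"
```

```text
t 10.0 p [ 0.4792 -0.1445  0.1075] psi 169.94 z [ 0.0003  0.0014 -1.    ] F [-0.5756  4.9213 -3.2061] M [ 1.2567  0.2116 -0.4818] w 7.680798397092295 g 44.15542781352997 q [ 0.8811  0.5085 -0.8862  2.0321  0.5274  0.8433  1.0875]
```

{"fn": "jog_arm", "kwargs": {
  "rows": [
    {"fingers": 34, "x": 0, "y": 0, "z": 0, "ax": 0, "ay": 0, "az": 0},
    {"fingers": 34, "x": 0, "y": 0, "z": 0, "ax": 0, "ay": 0, "az": 0},
    {"fingers": 34, "x": 0, "y": 0, "z": 0, "ax": 0, "ay": 0, "az": 0},
    {"fingers": 34, "x": 0, "y": 0, "z": 0, "ax": 0, "ay": 0, "az": 0},
    {"fingers": 34, "x": 0, "y": 0, "z": -14, "ax": 0, "ay": 0, "az": 0},
    {"fingers": 34, "x": 0, "y": 0, "z": -18, "ax": 0, "ay": 0, "az": 0},
    {"fingers": 34, "x": 0, "y": 0, "z": -20, "ax": 0, "ay": 0, "az": 0},
    {"fingers": 34, "x": 0, "y": 0, "z": 0, "ax": 0, "ay": 0, "az": 0}
  ]
}}

```text
t: 10.8
eef_pos: [0.481, -0.1454, 0.1625]
tool_rot: [0.002, 0.085, 0.996, -0.001]
contact_force: [0.3, 0.7, 0.2]
gripper_width: 0.397
grasp_force: 0.0
```

```bash
python3 - <<'E'
from h import *
st();plan([([.4594,-.0937,.158],down(169.1),3),([.4594,-.0937,.108],down(169.1),3)])
E
```

```text
t 10.8 p [ 0.481  -0.1454  0.1625] psi 170.21 z [ 0.0048 -0.0017 -1.    ] F [0.2592 0.6781 0.216 ] M [-0.0361 -0.0324 -0.0106] w 33.923861133991856 g 0.0 q [ 0.9423  0.4329 -0.9499  1.9865  0.4397  0.9356  1.1683]
1 xyz [10.  15.7  1.4] a [-0.02  0.1   0.37]
2 xyz [10.1 15.7  1.4] a [-0.02  0.1   0.37]
3 xyz [10.2 15.6  1.5] a [-0.02  0.1   0.37]
1 xyz [-0.  -0.  16.7] a [-0. -0. -0.]
2 xyz [-0.  -0.  16.7] a [-0. -0. -0.]
3 xyz [-0.  -0.  16.7] a [-0. -0. -0.]
```

{"fn": "jog_arm", "kwargs": {
  "rows": [
    {"fingers": 34, "x": 10, "y": 16, "z": 2, "ax": 0, "ay": 0, "az": 0},
    {"fingers": 34, "x": 10, "y": 16, "z": 2, "ax": 0, "ay": 0, "az": 1},
    {"fingers": 34, "x": 11, "y": 16, "z": 2, "ax": 0, "ay": 0, "az": 0},
    {"fingers": 34, "x": 0, "y": 0, "z": 0, "ax": 0, "ay": 0, "az": 0},
    {"fingers": 34, "x": 0, "y": 0, "z": 16, "ax": 0, "ay": 0, "az": 0},
    {"fingers": 34, "x": 0, "y": 0, "z": 16, "ax": 0, "ay": 0, "az": 0},
    {"fingers": 34, "x": 0, "y": 0, "z": 16, "ax": 0, "ay": 0, "az": 0},
    {"fingers": 34, "x": 0, "y": 0, "z": 0, "ax": 0, "ay": 0, "az": 0}
  ]
}}

```text
t: 11.6
eef_pos: [0.4552, -0.0925, 0.1034]
tool_rot: [-0.002, 0.094, 0.996, 0.0]
contact_force: [-0.5, 0.4, -0.8]
gripper_width: 0.4
grasp_force: 0.0
```

```bash
python3 - <<'E'
from h import *
st()
s=bot.read_camera("side")
crop(s,250,130,130,110,5,"pics/k.png")
E
```

```text
t 11.6 p [ 0.4552 -0.0925  0.1034] psi 169.24 z [-0.004   0.0009 -1.    ] F [-0.4603  0.3635 -0.8298] M [-0.0114 -0.013   0.007 ] w 34.13464991784201 g 0.0 q [ 0.8171  0.4671 -0.907   2.1104  0.5139  0.8032  0.9736]
```

View pics/k.png

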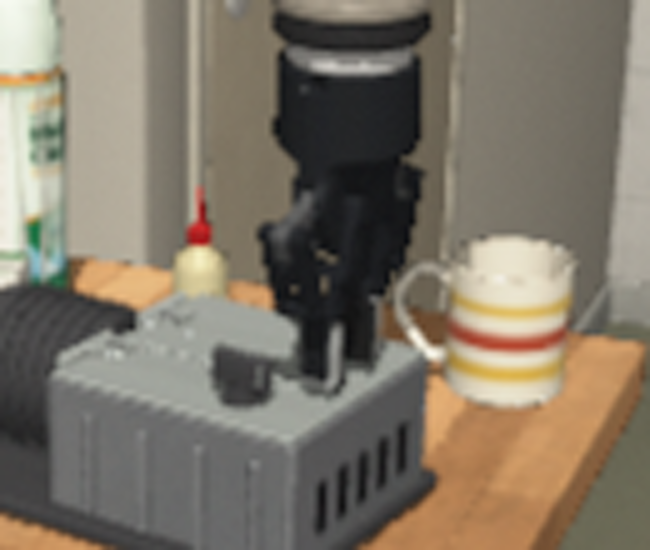

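The crop shows the left wing at (240,375), now lying along the head axis. The fingers straddle the knob at about (345,350), and the mug and bottle are clear. I'll grip the knob.

{"fn": "jog_arm", "kwargs": {
  "rows": [
    {"fingers": 34, "x": -4, "y": 0, "z": -4, "ax": 0, "ay": 0, "az": 0},
    {"fingers": 34, "x": 0, "y": 0, "z": 0, "ax": 0, "ay": 0, "az": 0},
    {"fingers": 15, "x": 0, "y": 0, "z": 0, "ax": 0, "ay": 0, "az": 0},
    {"fingers": 15, "x": 0, "y": 0, "z": 0, "ax": 0, "ay": 0, "az": 0},
    {"fingers": 15, "x": 0, "y": 0, "z": 0, "ax": 0, "ay": 0, "az": 0},
    {"fingers": 15, "x": 0, "y": 0, "z": 0, "ax": 0, "ay": 0, "az": 0},
    {"fingers": 15, "x": 0, "y": 0, "z": 0, "ax": 0, "ay": 0, "az": 0},
    {"fingers": 15, "x": 0, "y": 0, "z": 0, "ax": 0, "ay": 0, "az": 0}
  ],
  "force": 40
}}

```text
t: 12.45
eef_pos: [0.4616, -0.094, 0.1103]
tool_rot: [0.001, 0.094, 0.996, -0.001]
contact_force: [-1.3, -1.3, 5.7]
gripper_width: 0.241
grasp_force: 38.8
```

```bash
python3 - <<'E'
from h import *
st()
p,r=cur();k=p-.018*r.as_matrix()[:,2]; H=np.array([.4594,-.0937,.096])+.138*HX
T=[]
a0=np.arctan2(.029,.138);Rr=np.hypot(.029,.138);knob0=H+Rr*(-np.cos(a0)*HX+np.array([0,0,np.sin(a0)]))
for th in np.arange(3.5,57,3.5):
    a=a0+np.radians(th);ph=.5*th
    kn=H+Rr*(-np.cos(a)*HX+np.array([0,0,np.sin(a)]))
    Q=down(169.1,ph); T.append((kn+.017*Q.as_matrix()[:,2],Q,1))
Q=down(169.1);plan(T,(knob0+.017*Q.as_matrix()[:,2],Q));print(T[-1][0])
E
```

```text
t 12.45 p [ 0.4616 -0.094   0.1103] psi 169.19 z [ 0.0016 -0.0015 -1.    ] F [-1.3462 -1.2545  5.6668] M [-0.3372  0.1331  0.013 ] w 20.579904217003463 g 38.81506025791168 q [ 0.8205  0.4626 -0.9121  2.0953  0.5082  0.8158  0.981 ]
1 xyz [-1.5  0.  -8.4] a [0.   1.75 0.  ]
1 xyz [-1.8  0.  -8.3] a [0.   1.75 0.  ]
1 xyz [-2.   0.  -8.2] a [ 0.    1.75 -0.  ]
1 xyz [-2.3  0.  -8.2] a [0.   1.75 0.  ]
1 xyz [-2.5  0.  -8.1] a [0.   1.75 0.  ]
1 xyz [-2.8  0.  -8. ] a [ 0.    1.75 -0.  ]
1 xyz [-3.   0.  -7.9] a [0.   1.75 0.  ]
1 xyz [-3.2  0.  -7.8] a [0.   1.75 0.  ]
1 xyz [-3.5  0.  -7.6] a [ 0.    1.75 -0.  ]
1 xyz [-3.7  0.  -7.5] a [0.   1.75 0.  ]
1 xyz [-3.9  0.  -7.4] a [ 0.    1.75 -0.  ]
1 xyz [-4.2  0.  -7.2] a [0.   1.75 0.  ]
1 xyz [-4.4  0.  -7.1] a [ 0.    1.75 -0.  ]
1 xyz [-4.6  0.  -6.9] a [0.   1.75 0.  ]
1 xyz [-4.8  0.  -6.8] a [ 0.    1.75 -0.  ]
1 xyz [-5.   0.  -6.6] a [ 0.    1.75 -0.  ]
[ 0.5349 -0.1082  0.2116]
```

{"fn": "jog_arm", "kwargs": {
  "rows": [
    {"fingers": 15, "x": -1.5, "y": 0, "z": -8.5, "ax": 0, "ay": 1.7, "az": 0},
    {"fingers": 15, "x": -2, "y": 0, "z": -8.5, "ax": 0, "ay": 1.7, "az": 0},
    {"fingers": 15, "x": -2, "y": 0, "z": -8, "ax": 0, "ay": 1.7, "az": 0},
    {"fingers": 15, "x": -2.5, "y": 0, "z": -8, "ax": 0, "ay": 1.8, "az": 0},
    {"fingers": 15, "x": -2.5, "y": 0, "z": -8, "ax": 0, "ay": 1.8, "az": 0},
    {"fingers": 15, "x": -3, "y": 0, "z": -8, "ax": 0, "ay": 1.8, "az": 0},
    {"fingers": 15, "x": -3, "y": 0, "z": -8, "ax": 0, "ay": 1.8, "az": 0},
    {"fingers": 15, "x": -3, "y": 0, "z": -8, "ax": 0, "ay": 1.8, "az": 0}
  ]
}}

```text
t: 13.25
eef_pos: [0.4861, -0.0989, 0.1709]
tool_rot: [-0.123, 0.094, 0.988, 0.011]
contact_force: [2.0, -0.6, -9.5]
gripper_width: 0.238
grasp_force: 39.4
```

{"fn": "jog_arm", "kwargs": {
  "rows": [
    {"fingers": 15, "x": -3.5, "y": 0, "z": -7.5, "ax": 0, "ay": 1.8, "az": 0},
    {"fingers": 15, "x": -4, "y": 0, "z": -7.5, "ax": 0, "ay": 1.8, "az": 0},
    {"fingers": 15, "x": -4, "y": 0, "z": -7.5, "ax": 0, "ay": 1.8, "az": 0},
    {"fingers": 15, "x": -4, "y": 0, "z": -7, "ax": 0, "ay": 1.8, "az": 0},
    {"fingers": 15, "x": -4.5, "y": 0, "z": -7, "ax": 0, "ay": 1.7, "az": 0},
    {"fingers": 15, "x": -4.5, "y": 0, "z": -7, "ax": 0, "ay": 1.7, "az": 0},
    {"fingers": 15, "x": -5, "y": 0, "z": -7, "ax": 0, "ay": 1.7, "az": 0},
    {"fingers": 15, "x": -5, "y": 0, "z": -6.5, "ax": 0, "ay": 1.7, "az": 0}
  ]
}}

```text
t: 14.05
eef_pos: [0.5361, -0.1089, 0.2118]
tool_rot: [-0.244, 0.091, 0.965, 0.022]
contact_force: [-2.7, -1.4, -6.5]
gripper_width: 0.24
grasp_force: 39.3
```

```bash
python3 - <<'E'
from h import *
st()
s=bot.read_camera("side");crop(s,230,100,160,140,4,"pics/o.png")
E
```

```text
t 14.05 p [ 0.5361 -0.1089  0.2118] psi 169.16 z [-0.4668  0.0875 -0.88  ] F [-2.7147 -1.356  -6.4747] M [-0.364  -0.312   0.1078] w 20.50142961725183 g 39.34776842594147 q [ 0.6429  0.7234 -0.8512  1.4927  0.3435  1.6287  1.1196]
```

View pics/o.png

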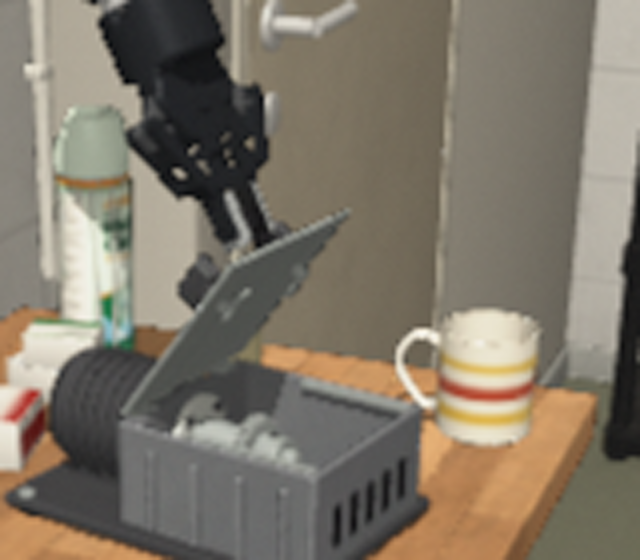

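The side view shows the cover at roughly 55° open, the knob held at about (245,235), and the collar and cutter on the arbor around (190–290,430). I'll release and then push the cover from underneath.

{"fn": "jog_arm", "kwargs": {
  "rows": [
    {"fingers": 40, "x": 0, "y": 0, "z": 0, "ax": 0, "ay": 0, "az": 0},
    {"fingers": 40, "x": 0, "y": 0, "z": 0, "ax": 0, "ay": 0, "az": 0},
    {"fingers": 40, "x": 0, "y": 0, "z": 0, "ax": 0, "ay": 0, "az": 0},
    {"fingers": 40, "x": 0, "y": 0, "z": -5, "ax": 0, "ay": 0, "az": 0},
    {"fingers": 40, "x": 0, "y": 0, "z": -15, "ax": 0, "ay": 0, "az": 0},
    {"fingers": 40, "x": 0, "y": 0, "z": -25, "ax": 0, "ay": 0, "az": 0},
    {"fingers": 40, "x": 0, "y": 0, "z": -25, "ax": 0, "ay": 0, "az": 0},
    {"fingers": 40, "x": 0, "y": 0, "z": 0, "ax": 0, "ay": 0, "az": 0}
  ]
}}

```text
t: 14.9
eef_pos: [0.572, -0.1136, 0.2776]
tool_rot: [-0.239, 0.091, 0.967, 0.023]
contact_force: [0.0, -0.2, 0.5]
gripper_width: 0.467
grasp_force: 0.0
```

```bash
python3 - <<'E'
from h import *
st();D=down(169.1)
H=np.array([.5949,-.1199,0])
plan([([.55,-.111,.30],down(169.1,24),2),(H-.165*HX+[0,0,.285],D,6),(H-.165*HX+[0,0,.20],D,3)])
E
```

```text
t 14.9 p [ 0.572  -0.1136  0.2776] psi 169.22 z [-0.4571  0.0885 -0.885 ] F [ 0.0167 -0.2155  0.5255] M [-0.0884 -0.498   0.013 ] w 39.910437844354384 g 0.0 q [ 0.6071  0.7138 -0.8528  1.3339  0.3299  1.7675  1.1397]
1 xyz [15.  -0.8 -4.7] a [ 0.02 -1.87  0.06]
2 xyz [14.8 -0.8 -5.2] a [ 0.02 -1.87  0.06]
1 xyz [17.1 -0.  10.4] a [-0. -4. -0.]
2 xyz [17.8 -0.   9.1] a [-0. -4.  0.]
3 xyz [18.4 -0.   7.9] a [-0. -4. -0.]
4 xyz [18.9 -0.   6.6] a [-0. -4. -0.]
5 xyz [19.3 -0.   5.2] a [-0. -4.  0.]
6 xyz [19.6 -0.   3.9] a [-0. -4. -0.]
1 xyz [-0.  -0.  28.3] a [-0. -0. -0.]
2 xyz [-0.  -0.  28.3] a [-0. -0. -0.]
3 xyz [-0.  -0.  28.3] a [-0. -0. -0.]
```

{"fn": "jog_arm", "kwargs": {
  "rows": [
    {"fingers": 0, "x": 15, "y": -1, "z": -5, "ax": 0, "ay": -2, "az": 0},
    {"fingers": 0, "x": 15, "y": -1, "z": -5, "ax": 0, "ay": -2, "az": 0},
    {"fingers": 0, "x": 17, "y": 0, "z": 10, "ax": 0, "ay": -4, "az": 0},
    {"fingers": 0, "x": 18, "y": 0, "z": 9, "ax": 0, "ay": -4, "az": 0},
    {"fingers": 0, "x": 19, "y": 0, "z": 8, "ax": 0, "ay": -4, "az": 0},
    {"fingers": 0, "x": 19, "y": 0, "z": 7, "ax": 0, "ay": -4, "az": 0},
    {"fingers": 0, "x": 19, "y": 0, "z": 5, "ax": 0, "ay": -4, "az": 0},
    {"fingers": 0, "x": 20, "y": 0, "z": 4, "ax": 0, "ay": -3, "az": 0}
  ]
}}

```text
t: 15.7
eef_pos: [0.4284, -0.0891, 0.2817]
tool_rot: [-0.009, 0.094, 0.996, 0.0]
contact_force: [-0.8, -0.9, 1.0]
gripper_width: 0.001
grasp_force: 0.0
```

```bash
python3 - <<'E'
from h import *
st();D=down(169.1)
H=np.array([.5949,-.1199,0])
plan([(H-.15*HX+[0,0,.20],D,3),(H-.035*HX+[0,0,.225],D,7),(H+.025*HX+[0,0,.225],D,5)])
E
```

```text
t 15.7 p [ 0.4284 -0.0891  0.2817] psi 169.23 z [-0.0171  0.002  -0.9999] F [-0.8185 -0.8522  0.9954] M [-0.0172  0.0096  0.0148] w 0.08717759445785508 g 0.0 q [ 1.0559  0.1444 -1.0558  1.9652  0.1371  1.1258  1.326 ]
1 xyz [-6.9  0.4 27.1] a [-0.02 -0.33  0.04]
2 xyz [-6.8  0.4 27.2] a [-0.02 -0.33  0.04]
3 xyz [-6.6  0.4 27.2] a [-0.02 -0.33  0.04]
1 xyz [-16.4   0.   -3.6] a [-0. -0. -0.]
2 xyz [-16.4   0.   -3.6] a [-0. -0.  0.]
3 xyz [-16.4   0.   -3.6] a [-0. -0. -0.]
4 xyz [-16.4   0.   -3.6] a [-0. -0. -0.]
5 xyz [-16.4   0.   -3.6] a [-0. -0. -0.]
6 xyz [-16.4   0.   -3.6] a [-0. -0.  0.]
7 xyz [-16.4   0.   -3.6] a [-0. -0. -0.]
1 xyz [-12.   0.   0.] a [0. 0. 0.]
2 xyz [-12.   0.   0.] a [0. 0. 0.]
3 xyz [-12.   0.   0.] a [0. 0. 0.]
4 xyz [-12.   0.   0.] a [0. 0. 0.]
5 xyz [-12.   0.   0.] a [0. 0. 0.]
```

{"fn": "jog_arm", "kwargs": {
  "rows": [
    {"fingers": 0, "x": -6, "y": 0, "z": 27, "ax": 0, "ay": -1, "az": 0},
    {"fingers": 0, "x": -6, "y": 0, "z": 27, "ax": 0, "ay": 0, "az": 0},
    {"fingers": 0, "x": -6, "y": 0, "z": 27, "ax": 0, "ay": 0, "az": 0},
    {"fingers": 0, "x": -16, "y": 0, "z": -3, "ax": 0, "ay": 0, "az": 0},
    {"fingers": 0, "x": -16, "y": 0, "z": -4, "ax": 0, "ay": 0, "az": 0},
    {"fingers": 0, "x": -16, "y": 0, "z": -4, "ax": 0, "ay": 0, "az": 0},
    {"fingers": 0, "x": -16, "y": 0, "z": -4, "ax": 0, "ay": 0, "az": 0},
    {"fingers": 0, "x": -16, "y": 0, "z": -4, "ax": 0, "ay": 0, "az": 0}
  ]
}}

```text
t: 16.5
eef_pos: [0.5243, -0.1073, 0.2198]
tool_rot: [-0.003, 0.094, 0.996, -0.0]
contact_force: [-3.9, 0.9, 2.8]
gripper_width: 0.002
grasp_force: 2.1
```

{"fn": "jog_arm", "kwargs": {
  "rows": [
    {"fingers": 0, "x": -16, "y": 0, "z": -4, "ax": 0, "ay": 0, "az": 0},
    {"fingers": 0, "x": -12, "y": 0, "z": -4, "ax": 0, "ay": 0, "az": 0},
    {"fingers": 0, "x": -10, "y": 0, "z": 0, "ax": 0, "ay": 0, "az": 0},
    {"fingers": 0, "x": -10, "y": 0, "z": 0, "ax": 0, "ay": 0, "az": 0},
    {"fingers": 0, "x": -10, "y": 0, "z": 0, "ax": 0, "ay": 0, "az": 0},
    {"fingers": 0, "x": -10, "y": 0, "z": 0, "ax": 0, "ay": 0, "az": 0},
    {"fingers": 0, "x": -5, "y": 0, "z": 0, "ax": 0, "ay": 0, "az": 0},
    {"fingers": 0, "x": 0, "y": 0, "z": 0, "ax": 0, "ay": 0, "az": 0}
  ]
}}

```text
t: 17.3
eef_pos: [0.598, -0.1214, 0.2277]
tool_rot: [-0.001, 0.094, 0.996, 0.0]
contact_force: [-0.6, 0.4, -0.6]
gripper_width: 0.002
grasp_force: 0.0
```

```bash
python3 - <<'E'
from h import *
st();H=np.array([.5949,-.1199,0]);print("u",(cur()[0]-H)@HX)
E
```

```text
t 17.3 p [ 0.598  -0.1214  0.2277] psi 169.21 z [-0.0012  0.0008 -1.    ] F [-0.5752  0.3848 -0.6287] M [ 0.0519 -0.0173 -0.0101] w 0.15282598852153195 g 0.0 q [ 0.7489  0.5256 -0.9012  1.6747  0.4423  1.1609  1.1147]
u 0.0033525247591679862
```

{"fn": "jog_arm", "kwargs": {
  "rows": [
    {"fingers": 0, "x": -6, "y": 0, "z": 0, "ax": 0, "ay": 0, "az": 0},
    {"fingers": 0, "x": -6, "y": 0, "z": 0, "ax": 0, "ay": 0, "az": 0},
    {"fingers": 0, "x": -6, "y": 0, "z": 0, "ax": 0, "ay": 0, "az": 0},
    {"fingers": 0, "x": -4, "y": 0, "z": 0, "ax": 0, "ay": 0, "az": 0},
    {"fingers": 0, "x": -3, "y": 0, "z": 0, "ax": 0, "ay": 0, "az": 0},
    {"fingers": 0, "x": -3, "y": 0, "z": 0, "ax": 0, "ay": 0, "az": 0},
    {"fingers": 0, "x": -2, "y": 0, "z": 0, "ax": 0, "ay": 0, "az": 0},
    {"fingers": 0, "x": 0, "y": 0, "z": 0, "ax": 0, "ay": 0, "az": 0}
  ]
}}

```text
t: 18.1
eef_pos: [0.6272, -0.1269, 0.228]
tool_rot: [-0.001, 0.094, 0.996, 0.0]
contact_force: [-0.7, 0.4, 0.4]
gripper_width: -0.001
grasp_force: 0.0
```

```bash
python3 - <<'E'
from h import *
st();H=np.array([.5949,-.1199,0]);print("u",(cur()[0]-H)@HX)
E
```

```text
t 18.1 p [ 0.6272 -0.1269  0.228 ] psi 169.22 z [-0.001   0.0004 -1.    ] F [-0.7122  0.4138  0.408 ] M [ 0.0016 -0.0036 -0.0074] w -0.10347520400979801 g 0.005807759371236898 q [ 0.7122  0.5709 -0.8817  1.6024  0.4649  1.1926  1.1152]
u 0.03303159213536829
```

{"fn": "jog_arm", "kwargs": {
  "rows": [
    {"fingers": 0, "x": -3, "y": 0, "z": 0, "ax": 0, "ay": 0, "az": 0},
    {"fingers": 0, "x": -3, "y": 0, "z": 0, "ax": 0, "ay": 0, "az": 0},
    {"fingers": 0, "x": -3, "y": 0, "z": 0, "ax": 0, "ay": 0, "az": 0},
    {"fingers": 0, "x": 0, "y": 0, "z": 0, "ax": 0, "ay": 0, "az": 0},
    {"fingers": 0, "x": 0, "y": 0, "z": 0, "ax": 0, "ay": 0, "az": 0},
    {"fingers": 0, "x": 0, "y": 0, "z": 0, "ax": 0, "ay": 0, "az": 0},
    {"fingers": 0, "x": 0, "y": 0, "z": 0, "ax": 0, "ay": 0, "az": 0},
    {"fingers": 0, "x": 0, "y": 0, "z": 0, "ax": 0, "ay": 0, "az": 0}
  ]
}}

```text
t: 18.9
eef_pos: [0.6296, -0.1274, 0.2277]
tool_rot: [-0.008, 0.093, 0.996, -0.001]
contact_force: [-24.2, 2.9, 14.7]
gripper_width: -0.002
grasp_force: 13.6
```

```bash
python3 - <<'E'
from h import *
st()
s=bot.read_camera("side");t=bot.read_camera("top")
a=cv2.resize(s["pixels"][100:240,220:320,::-1],None,fx=4,fy=4,interpolation=3);b=cv2.resize(t["pixels"][110:250,270:370,::-1],None,fx=4,fy=4,interpolation=3)
cv2.imwrite("pics/g2.png",np.hstack([a,b]))
E
```

```text
t 18.9 p [ 0.6296 -0.1274  0.2277] psi 169.29 z [-0.0154 -0.0004 -0.9999] F [-24.1602   2.8952  14.6562] M [ 0.6011  5.07   -0.0365] w -0.15065489624972164 g 13.55564720928669 q [ 0.7018  0.582  -0.8773  1.5852  0.467   1.2139  1.1162]
```

View pics/g2.png

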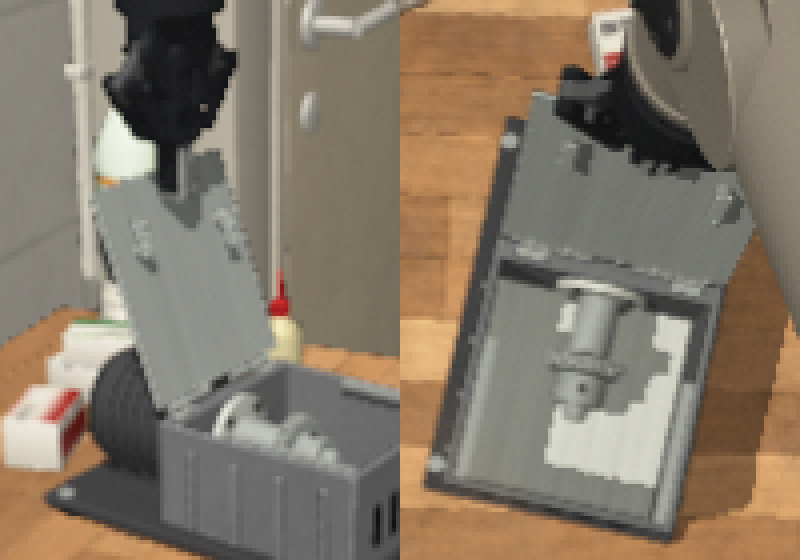

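The cover now leans back against its stop (24 N reaction). In the right-hand panel the collar is at about (577,391), the cutter across (548–622,367) and the arbor tip near (573,418).

```bash
python3 - <<'E'
from h import *
t=bot.read_camera("top")
f=lambda L:[(270+(u-400)/4-.375,110+v/4-.375) for u,v in L]
n=["cutL","cutR","colFL","colFR","colRL","colRR","tip","shoulderL","shoulderR","chFL","chFR"]
P=onz(t,f([(549,362),(622,374),(555,398),(601,406),(562,378),(607,386),(573,418),(572,320),(612,327)]),.060)
Ch=onz(t,f([(425,488),(670,538),(720,290),(497,240)]),.092)
for a,b in zip(n,P):print(a,b)
print("chamber",Ch,Ch.mean(0))
for a,b in((1,0),(2,3)): d=Ch[2]-Ch[1] if a==1 else Ch[3]-Ch[0];print(np.arctan2(d[1],d[0]))
m=(P[0]+P[1])/2;d=P[0]-P[1];print("cutter mid",m,np.arctan2(-d[0],d[1]),"collar mid",P[2:6].mean(0), "dist along hx cutter-collar",(m-P[2:6].mean(0))@HX, "lateral",(m-P[2:6].mean(0))@HYv,"tip-cutter",(m-P[6])@HX,(m-P[6])@HYv)
E
```

```text
cutL [ 0.5339 -0.0855  0.06  ]
cutR [ 0.5274 -0.1331  0.06  ]
colFL [ 0.5106 -0.0899  0.06  ]
colFR [ 0.5062 -0.1198  0.06  ]
colRL [ 0.5237 -0.0942  0.06  ]
colRR [ 0.5193 -0.1235  0.06  ]
tip [ 0.4979 -0.1018  0.06  ]
shoulderL [ 0.5618 -0.1     0.06  ]
shoulderR [ 0.558  -0.1261  0.06  ]
chamber [[ 0.449  -0.0074  0.092 ]
 [ 0.4218 -0.1612  0.092 ]
 [ 0.5793 -0.1909  0.092 ]
 [ 0.607  -0.0486  0.092 ]] [ 0.5143 -0.102   0.092 ]
-0.18627414770071496
-0.25536084053288255
cutter mid [ 0.5307 -0.1093  0.06  ] -0.13525706987358604 collar mid [ 0.515  -0.1069  0.06  ] dist along hx cutter-collar 0.01587951814932538 lateral 0.000532170475580537 tip-cutter 0.03354759401711013 -0.001192589083742807
```

{"fn": "jog_arm", "kwargs": {
  "rows": [
    {"fingers": 0, "x": 15, "y": 0, "z": 0, "ax": 0, "ay": 0, "az": 0},
    {"fingers": 0, "x": 25, "y": 0, "z": 0, "ax": 0, "ay": 0, "az": 0},
    {"fingers": 48, "x": 25, "y": 0, "z": 5, "ax": 0, "ay": 0, "az": 0},
    {"fingers": 48, "x": 25, "y": 0, "z": 10, "ax": 0, "ay": 0, "az": 0},
    {"fingers": 48, "x": 20, "y": 0, "z": 20, "ax": 0, "ay": 0, "az": 0},
    {"fingers": 48, "x": 10, "y": 0, "z": 20, "ax": 0, "ay": 0, "az": 0},
    {"fingers": 48, "x": 0, "y": 0, "z": 20, "ax": 0, "ay": 0, "az": 0},
    {"fingers": 48, "x": 0, "y": 0, "z": 0, "ax": 0, "ay": 0, "az": 0}
  ]
}}

```text
t: 19.85
eef_pos: [0.5161, -0.1064, 0.1514]
tool_rot: [-0.002, 0.094, 0.996, 0.0]
contact_force: [0.0, 0.2, 0.2]
gripper_width: 0.564
grasp_force: 0.0
```

```bash
python3 -c "
from h import *
st()"
```

```text
t 19.85 p [ 0.5161 -0.1064  0.1514] psi 169.23 z [-0.0049  0.0006 -1.    ] F [0.0145 0.2194 0.1684] M [-0.0165  0.0024 -0.0283] w 48.19463222352834 g 0.0 q [ 0.7989  0.4845 -0.9036  1.9364  0.4656  0.9497  1.0518]
```

{"fn": "jog_arm", "kwargs": {
  "rows": [
    {"fingers": 48, "x": 5, "y": 1, "z": 15, "ax": 0, "ay": 0, "az": 0},
    {"fingers": 48, "x": 0, "y": 0, "z": 20, "ax": 0, "ay": 0, "az": 0},
    {"fingers": 48, "x": 0, "y": 0, "z": 20, "ax": 0, "ay": 0, "az": 0},
    {"fingers": 48, "x": 0, "y": 0, "z": 15, "ax": 0, "ay": 0, "az": 0},
    {"fingers": 48, "x": 0, "y": 0, "z": 10, "ax": 0, "ay": 0, "az": 0},
    {"fingers": 48, "x": 0, "y": 0, "z": 5, "ax": 0, "ay": 0, "az": 0},
    {"fingers": 48, "x": 0, "y": 0, "z": 0, "ax": 0, "ay": 0, "az": 0},
    {"fingers": 48, "x": 0, "y": 0, "z": 0, "ax": 0, "ay": 0, "az": 0}
  ]
}}

```text
t: 20.65
eef_pos: [0.5133, -0.1041, 0.0687]
tool_rot: [-0.0, 0.094, 0.996, 0.0]
contact_force: [-0.3, 0.1, -0.5]
gripper_width: 0.562
grasp_force: 0.0
```

```bash
python3 - <<'E'
from h import *
st();plan([([.5116,-.1045,.046],down(169.1),2)])
s=bot.read_camera("side");t=bot.read_camera("top")
a=cv2.resize(s["pixels"][170:250,240:340,::-1],None,fx=4,fy=4,interpolation=3);b=cv2.resize(t["pixels"][170:250,270:370,::-1],None,fx=4,fy=4,interpolation=3)
cv2.imwrite("pics/g3.png",np.hstack([a,b]))
E
```

```text
t 20.65 p [ 0.5133 -0.1041  0.0687] psi 169.23 z [-0.0008  0.0002 -1.    ] F [-0.2648  0.0928 -0.4822] M [0.0165 0.0422 0.0094] w 48.03549692347774 g 0.0 q [ 0.7178  0.5901 -0.8129  2.0039  0.597   0.8017  0.9381]
1 xyz [ 0.8 -0.4 11.4] a [ 0.   -0.02  0.06]
2 xyz [ 0.8 -0.4 11.4] a [ 0.   -0.02  0.06]
```

View pics/g3.png

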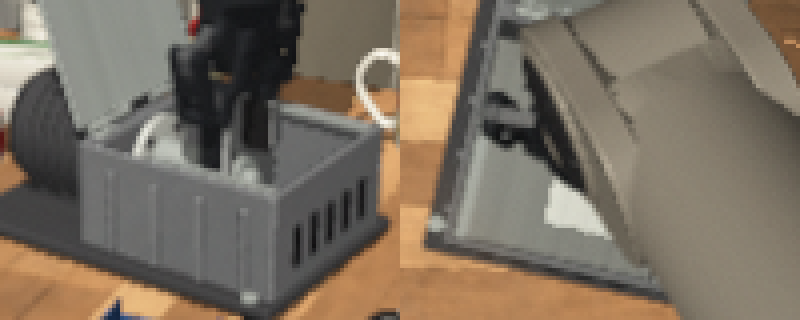

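The fingers stand on either side of the collar with no contact force. I'll go the last 21 mm down and close gently.

{"fn": "jog_arm", "kwargs": {
  "rows": [
    {"fingers": 48, "x": 2, "y": 0, "z": 8, "ax": 0, "ay": 0, "az": 0},
    {"fingers": 48, "x": 0, "y": 0, "z": 8, "ax": 0, "ay": 0, "az": 0},
    {"fingers": 48, "x": 0, "y": 0, "z": 5, "ax": 0, "ay": 0, "az": 0},
    {"fingers": 48, "x": 0, "y": 0, "z": 0, "ax": 0, "ay": 0, "az": 0},
    {"fingers": 25, "x": 0, "y": 0, "z": 0, "ax": 0, "ay": 0, "az": 0},
    {"fingers": 25, "x": 0, "y": 0, "z": 0, "ax": 0, "ay": 0, "az": 0},
    {"fingers": 25, "x": 0, "y": 0, "z": 0, "ax": 0, "ay": 0, "az": 0},
    {"fingers": 25, "x": 0, "y": 0, "z": 0, "ax": 0, "ay": 0, "az": 0}
  ],
  "force": 30
}}

```text
t: 21.55
eef_pos: [0.5108, -0.1038, 0.0472]
tool_rot: [-0.001, 0.094, 0.996, 0.0]
contact_force: [0.5, -0.4, -1.1]
gripper_width: 0.374
grasp_force: 32.9
```

```bash
python3 -c "
from h import *
st()"
```

```text
t 21.55 p [ 0.5108 -0.1038  0.0472] psi 169.22 z [-0.0015  0.0002 -1.    ] F [ 0.506  -0.4131 -1.072 ] M [-0.0092  0.0285  0.0241] w 31.947099417949726 g 32.90172400418669 q [ 0.6962  0.618  -0.7853  2.0196  0.6333  0.7641  0.9071]
```

{"fn": "jog_arm", "kwargs": {
  "rows": [
    {"fingers": 25, "x": 0, "y": 0, "z": -1, "ax": 0, "ay": 0, "az": 0},
    {"fingers": 25, "x": 4, "y": 0, "z": 0, "ax": 0, "ay": 0, "az": 0},
    {"fingers": 25, "x": 6, "y": 0, "z": 0, "ax": 0, "ay": 0, "az": 0},
    {"fingers": 25, "x": 6, "y": 0, "z": 0, "ax": 0, "ay": 0, "az": 0},
    {"fingers": 25, "x": 6, "y": 0, "z": 0, "ax": 0, "ay": 0, "az": 0},
    {"fingers": 25, "x": 6, "y": 0, "z": 0, "ax": 0, "ay": 0, "az": 0},
    {"fingers": 25, "x": 6, "y": 0, "z": 0, "ax": 0, "ay": 0, "az": 0},
    {"fingers": 25, "x": 4, "y": 0, "z": 0, "ax": 0, "ay": 0, "az": 0}
  ],
  "force": 50
}}

```text
t: 22.35
eef_pos: [0.4726, -0.0966, 0.0482]
tool_rot: [-0.001, 0.094, 0.996, -0.0]
contact_force: [0.6, 0.2, -1.2]
gripper_width: 0.366
grasp_force: 53.6
```

```bash
python3 -c "
from h import *
st()"
```

```text
t 22.35 p [ 0.4726 -0.0966  0.0482] psi 169.23 z [-0.002   0.0002 -1.    ] F [ 0.6059  0.1644 -1.1894] M [ 0.0136 -0.0366  0.0024] w 31.28110979106304 g 53.59895923174918 q [ 0.7191  0.5701 -0.8002  2.1065  0.6276  0.7198  0.8874]
```

```bash
python3 - <<'E'
from h import *
plan([([.4636,.262,.17],down(90),12)],(np.array([.4726,-.0966,.168]),down(169.2)))
E
```

```text
1 xyz [ 6.3 29.2 -0.2] a [ 0.  -0.   6.6]
2 xyz [ 9.7 28.3 -0.2] a [-0.  -0.   6.6]
3 xyz [12.8 27.  -0.2] a [-0.  -0.   6.6]
4 xyz [15.9 25.3 -0.2] a [ 0.  -0.   6.6]
5 xyz [18.7 23.3 -0.2] a [ 0.  -0.   6.6]
6 xyz [21.2 21.  -0.2] a [ 0.  -0.   6.6]
7 xyz [23.5 18.5 -0.2] a [-0.  -0.   6.6]
8 xyz [25.5 15.6 -0.2] a [ 0.  -0.   6.6]
9 xyz [27.1 12.6 -0.2] a [-0.  -0.   6.6]
10 xyz [28.4  9.4 -0.2] a [-0.  -0.   6.6]
11 xyz [29.3  6.1 -0.2] a [ 0.  -0.   6.6]
12 xyz [29.8  2.7 -0.2] a [ 0.  -0.   6.6]
```

{"fn": "jog_arm", "kwargs": {
  "rows": [
    {"fingers": 25, "x": 0, "y": 0, "z": -8, "ax": 0, "ay": 0, "az": 0},
    {"fingers": 25, "x": 0, "y": 0, "z": -14, "ax": 0, "ay": 0, "az": 0},
    {"fingers": 25, "x": 0, "y": 0, "z": -20, "ax": 0, "ay": 0, "az": 0},
    {"fingers": 25, "x": 0, "y": 0, "z": -22, "ax": 0, "ay": 0, "az": 0},
    {"fingers": 25, "x": 0, "y": 0, "z": -22, "ax": 0, "ay": 0, "az": 0},
    {"fingers": 25, "x": 0, "y": 0, "z": -20, "ax": 0, "ay": 0, "az": 0},
    {"fingers": 25, "x": 0, "y": 0, "z": -14, "ax": 0, "ay": 0, "az": 0},
    {"fingers": 25, "x": 0, "y": 0, "z": 0, "ax": 0, "ay": 0, "az": 0}
  ]
}}

```text
t: 23.15
eef_pos: [0.4752, -0.0968, 0.1705]
tool_rot: [0.001, 0.094, 0.996, -0.0]
contact_force: [-0.5, -0.4, -1.2]
gripper_width: 0.364
grasp_force: 53.7
```

{"fn": "jog_arm", "kwargs": {
  "rows": [
    {"fingers": 25, "x": 6, "y": 29, "z": 0, "ax": 0, "ay": 0, "az": 6.5},
    {"fingers": 25, "x": 10, "y": 28, "z": 0, "ax": 0, "ay": 0, "az": 6.5},
    {"fingers": 25, "x": 13, "y": 27, "z": 0, "ax": 0, "ay": 0, "az": 6.5},
    {"fingers": 25, "x": 16, "y": 25, "z": 0, "ax": 0, "ay": 0, "az": 6.5},
    {"fingers": 25, "x": 19, "y": 23, "z": 0, "ax": 0, "ay": 0, "az": 6.5},
    {"fingers": 25, "x": 21, "y": 21, "z": 0, "ax": 0, "ay": 0, "az": 6.5},
    {"fingers": 25, "x": 24, "y": 18, "z": 0, "ax": 0, "ay": 0, "az": 6.5},
    {"fingers": 25, "x": 26, "y": 16, "z": 0, "ax": 0, "ay": 0, "az": 6.5}
  ]
}}

```text
t: 23.95
eef_pos: [0.4638, 0.143, 0.1675]
tool_rot: [-0.001, 0.523, 0.852, -0.001]
contact_force: [-0.2, -0.4, -0.5]
gripper_width: 0.362
grasp_force: 53.7
```

{"fn": "jog_arm", "kwargs": {
  "rows": [
    {"fingers": 25, "x": 27, "y": 13, "z": 0, "ax": 0, "ay": 0, "az": 6.5},
    {"fingers": 25, "x": 28, "y": 9, "z": 0, "ax": 0, "ay": 0, "az": 7},
    {"fingers": 25, "x": 29, "y": 6, "z": 0, "ax": 0, "ay": 0, "az": 7},
    {"fingers": 25, "x": 30, "y": 3, "z": 0, "ax": 0, "ay": 0, "az": 7},
    {"fingers": 25, "x": 0, "y": 0, "z": 0, "ax": 0, "ay": 0, "az": 0},
    {"fingers": 25, "x": 0, "y": 0, "z": 0, "ax": 0, "ay": 0, "az": 0},
    {"fingers": 25, "x": 0, "y": 0, "z": 0, "ax": 0, "ay": 0, "az": 0},
    {"fingers": 25, "x": 0, "y": 0, "z": 0, "ax": 0, "ay": 0, "az": 0}
  ]
}}

```text
t: 24.75
eef_pos: [0.4608, 0.2597, 0.1679]
tool_rot: [-0.001, 0.709, 0.705, -0.001]
contact_force: [-1.0, 0.7, -2.0]
gripper_width: 0.364
grasp_force: 53.7
```

```bash
python3 - <<'E'
from h import *
st();plan([([.4636,.262,.060],down(90),5),([.4636,.262,.010],down(90),5)])
E
```

```text
t 24.75 p [0.4608 0.2597 0.1679] psi 89.65 z [-0.0023 -0.0007 -1.    ] F [-0.963   0.7253 -2.0228] M [ 0.0238 -0.0166  0.0073] w 31.076234432166164 g 53.670859574340284 q [-0.0493  0.4027 -0.7177  1.9275  0.3256  0.9318 -0.9315]
1 xyz [ 0.5  0.6 21.6] a [-0.03  0.01 -0.07]
2 xyz [ 0.5  0.6 21.6] a [-0.03  0.01 -0.07]
3 xyz [ 0.5  0.6 21.6] a [-0.03  0.01 -0.07]
4 xyz [ 0.5  0.6 21.6] a [-0.03  0.01 -0.07]
5 xyz [ 0.5  0.6 21.6] a [-0.03  0.01 -0.07]
1 xyz [ 0. -0. 10.] a [-0.  0.  0.]
2 xyz [ 0. -0. 10.] a [-0.  0.  0.]
3 xyz [ 0. -0. 10.] a [-0.  0.  0.]
4 xyz [ 0. -0. 10.] a [-0.  0. -0.]
5 xyz [ 0. -0. 10.] a [-0.  0.  0.]
```

{"fn": "jog_arm", "kwargs": {
  "rows": [
    {"fingers": 25, "x": 0, "y": 2, "z": 20, "ax": 0, "ay": 0, "az": 0},
    {"fingers": 25, "x": 0, "y": 1, "z": 25, "ax": 0, "ay": 0, "az": 0},
    {"fingers": 25, "x": 0, "y": 0, "z": 25, "ax": 0, "ay": 0, "az": 0},
    {"fingers": 25, "x": 0, "y": 0, "z": 25, "ax": 0, "ay": 0, "az": 0},
    {"fingers": 25, "x": 0, "y": 0, "z": 25, "ax": 0, "ay": 0, "az": 0},
    {"fingers": 25, "x": 0, "y": 0, "z": 20, "ax": 0, "ay": 0, "az": 0},
    {"fingers": 25, "x": 0, "y": 0, "z": 10, "ax": 0, "ay": 0, "az": 0},
    {"fingers": 25, "x": 0, "y": 0, "z": 0, "ax": 0, "ay": 0, "az": 0}
  ]
}}

```text
t: 25.55
eef_pos: [0.4628, 0.2601, 0.0173]
tool_rot: [-0.001, 0.709, 0.705, -0.002]
contact_force: [-0.1, -0.4, -0.8]
gripper_width: 0.367
grasp_force: 53.7
```

```bash
python3 -c "
from h import *
st()"
```

```text
t 25.55 p [0.4628 0.2601 0.0173] psi 89.68 z [-0.0037 -0.001  -1.    ] F [-0.0616 -0.3609 -0.8275] M [-0.0375  0.0061  0.0425] w 31.33534945658246 g 53.71381769422442 q [-0.1756  0.6213 -0.5759  2.0148  0.539   0.6623 -1.1088]
```

{"fn": "jog_arm", "kwargs": {
  "rows": [
    {"fingers": 25, "x": 0, "y": 0, "z": 4, "ax": 0, "ay": 0, "az": 0},
    {"fingers": 25, "x": 0, "y": 0, "z": 2, "ax": 0, "ay": 0, "az": 0},
    {"fingers": 25, "x": 0, "y": 0, "z": 2, "ax": 0, "ay": 0, "az": 0},
    {"fingers": 25, "x": 0, "y": 0, "z": 1, "ax": 0, "ay": 0, "az": 0},
    {"fingers": 25, "x": 0, "y": 0, "z": 0, "ax": 0, "ay": 0, "az": 0},
    {"fingers": 25, "x": 0, "y": 0, "z": 0, "ax": 0, "ay": 0, "az": 0},
    {"fingers": 25, "x": 0, "y": 0, "z": 0, "ax": 0, "ay": 0, "az": 0},
    {"fingers": 25, "x": 0, "y": 0, "z": 0, "ax": 0, "ay": 0, "az": 0}
  ]
}}

```text
t: 26.35
eef_pos: [0.4633, 0.2613, 0.0094]
tool_rot: [-0.001, 0.709, 0.705, -0.0]
contact_force: [0.7, -0.2, -1.0]
gripper_width: 0.361
grasp_force: 53.7
```

```bash
python3 -c "
from h import *
st()"
```

```text
t 26.35 p [0.4633 0.2613 0.0094] psi 89.72 z [-0.0015  0.0003 -1.    ] F [ 0.7399 -0.1956 -0.9819] M [-0.0189  0.0057  0.0407] w 30.862912647476982 g 53.71241269167513 q [-0.1854  0.6336 -0.5654  2.0167  0.5525  0.6462 -1.1207]
```

{"fn": "jog_arm", "kwargs": {
  "rows": [
    {"fingers": 25, "x": 0, "y": 0, "z": 1, "ax": 0, "ay": 0, "az": 0},
    {"fingers": 25, "x": 0, "y": 0, "z": 1, "ax": 0, "ay": 0, "az": 0},
    {"fingers": 25, "x": 0, "y": 0, "z": 0.5, "ax": 0, "ay": 0, "az": 0},
    {"fingers": 25, "x": 0, "y": 0, "z": 0.5, "ax": 0, "ay": 0, "az": 0},
    {"fingers": 25, "x": 0, "y": 0, "z": 0, "ax": 0, "ay": 0, "az": 0},
    {"fingers": 25, "x": 0, "y": 0, "z": 0, "ax": 0, "ay": 0, "az": 0},
    {"fingers": 25, "x": 0, "y": 0, "z": 0, "ax": 0, "ay": 0, "az": 0},
    {"fingers": 25, "x": 0, "y": 0, "z": 0, "ax": 0, "ay": 0, "az": 0}
  ]
}}

```text
t: 27.15
eef_pos: [0.4633, 0.2613, 0.0072]
tool_rot: [-0.0, 0.709, 0.705, -0.001]
contact_force: [-3.4, -2.0, 10.5]
gripper_width: 0.366
grasp_force: 55.1
```

```bash
python3 -c "
from h import *
st()"
```

```text
t 27.15 p [0.4633 0.2613 0.0072] psi 89.73 z [-0.0012 -0.0003 -1.    ] F [-3.3707 -2.0221 10.542 ] M [-0.49    0.5662  0.0053] w 31.288523304415598 g 55.09599643293768 q [-0.1885  0.6369 -0.5622  2.0174  0.5566  0.6426 -1.1245]
```

The collar rests on the tray floor. I'll release it and lift.

{"fn": "jog_arm", "kwargs": {
  "rows": [
    {"fingers": 33, "x": 0, "y": 0, "z": -0.5, "ax": 0, "ay": 0, "az": 0},
    {"fingers": 36, "x": 0, "y": 0, "z": 0, "ax": 0, "ay": 0, "az": 0},
    {"fingers": 42, "x": 0, "y": 0, "z": 0, "ax": 0, "ay": 0, "az": 0},
    {"fingers": 42, "x": 0, "y": 0, "z": 0, "ax": 0, "ay": 0, "az": 0},
    {"fingers": 42, "x": 0, "y": 0, "z": -10, "ax": 0, "ay": 0, "az": 0},
    {"fingers": 42, "x": 0, "y": 0, "z": -25, "ax": 0, "ay": 0, "az": 0},
    {"fingers": 42, "x": 0, "y": 0, "z": -40, "ax": 0, "ay": 0, "az": 0},
    {"fingers": 42, "x": 0, "y": 0, "z": -40, "ax": 0, "ay": 0, "az": 0}
  ]
}}

```text
t: 27.95
eef_pos: [0.4629, 0.2611, 0.1233]
tool_rot: [-0.001, 0.709, 0.706, -0.001]
contact_force: [1.2, 0.7, -0.6]
gripper_width: 0.486
grasp_force: 0.0
```

{"fn": "jog_arm", "kwargs": {
  "rows": [
    {"fingers": 68, "x": 0, "y": 0, "z": -35, "ax": 0, "ay": 0, "az": 0},
    {"fingers": 68, "x": -30, "y": 0, "z": -10, "ax": 0, "ay": 0, "az": -6.5},
    {"fingers": 68, "x": -30, "y": -3, "z": 0, "ax": 0, "ay": 0, "az": -7},
    {"fingers": 68, "x": -30, "y": -6, "z": 0, "ax": 0, "ay": 0, "az": -7},
    {"fingers": 68, "x": -29, "y": -9, "z": 0, "ax": 0, "ay": 0, "az": -7},
    {"fingers": 68, "x": -28, "y": -12, "z": 0, "ax": 0, "ay": 0, "az": -7},
    {"fingers": 68, "x": -27, "y": -15, "z": 0, "ax": 0, "ay": 0, "az": -7},
    {"fingers": 68, "x": -25, "y": -18, "z": 0, "ax": 0, "ay": 0, "az": -7}
  ]
}}

```text
t: 28.75
eef_pos: [0.474, 0.0471, 0.1674]
tool_rot: [-0.001, 0.354, 0.935, -0.0]
contact_force: [0.4, 0.2, 0.1]
gripper_width: 0.795
grasp_force: 0.0
```

```bash
python3 - <<'E'
from h import *
st();plan([([.531,-.1075,.15],down(169.1),8)])
t=bot.read_camera("top")
a=cv2.resize(t["pixels"][185:265,150:250,::-1],None,fx=4,fy=4,interpolation=3);b=cv2.resize(t["pixels"][165:245,270:370,::-1],None,fx=4,fy=4,interpolation=3)
cv2.imwrite("pics/g4.png",np.hstack([a,b]))
E
```

```text
t 28.75 p [0.474  0.0471 0.1674] psi 138.53 z [-0.0012 -0.0001 -1.    ] F [0.3579 0.162  0.1188] M [-0.046  -0.008   0.0117] w 67.90617168191879 g 0.0 q [ 0.5228  0.3575 -0.8902  2.0363  0.3524  0.9066  0.2887]
1 xyz [-18.1  -9.8   2.2] a [-0.   -0.01 -3.82]
2 xyz [-17.4 -11.    2.2] a [-0.   -0.01 -3.82]
3 xyz [-16.7 -12.1   2.2] a [-0.   -0.01 -3.82]
4 xyz [-15.8 -13.2   2.2] a [-0.   -0.01 -3.82]
5 xyz [-14.9 -14.2   2.2] a [-0.   -0.01 -3.82]
6 xyz [-13.9 -15.2   2.2] a [-0.   -0.01 -3.82]
7 xyz [-12.9 -16.1   2.2] a [-0.   -0.01 -3.82]
8 xyz [-11.8 -16.9   2.2] a [-0.   -0.01 -3.82]
```

View pics/g4.png

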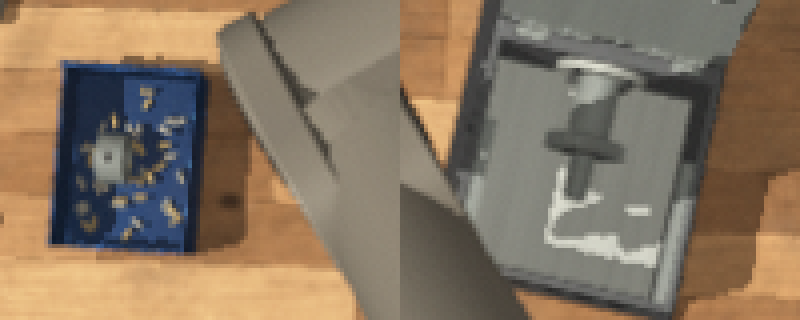

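The collar stands in the large tray at panel position (112,158). The cutter is still on the arbor against the shoulder, at (585,146).

{"fn": "jog_arm", "kwargs": {
  "rows": [
    {"fingers": 68, "x": -18, "y": -10, "z": 2, "ax": 0, "ay": 0, "az": -4},
    {"fingers": 68, "x": -17.5, "y": -11, "z": 2, "ax": 0, "ay": 0, "az": -4},
    {"fingers": 68, "x": -17, "y": -12, "z": 2, "ax": 0, "ay": 0, "az": -4},
    {"fingers": 68, "x": -16, "y": -13, "z": 2, "ax": 0, "ay": 0, "az": -4},
    {"fingers": 68, "x": -15, "y": -14, "z": 2, "ax": 0, "ay": 0, "az": -4},
    {"fingers": 68, "x": -14, "y": -15, "z": 2, "ax": 0, "ay": 0, "az": -4},
    {"fingers": 68, "x": -13, "y": -16, "z": 2, "ax": 0, "ay": 0, "az": -4},
    {"fingers": 68, "x": -12, "y": -17, "z": 2, "ax": 0, "ay": 0, "az": -2.5}
  ]
}}

```text
t: 29.6
eef_pos: [0.533, -0.1066, 0.1511]
tool_rot: [-0.001, 0.097, 0.995, -0.0]
contact_force: [0.4, 0.7, 0.7]
gripper_width: 0.8
grasp_force: 0.0
```

{"fn": "jog_arm", "kwargs": {
  "rows": [
    {"fingers": 68, "x": 0, "y": 0, "z": 0, "ax": 0, "ay": 0, "az": 0},
    {"fingers": 68, "x": 0, "y": 0, "z": 0, "ax": 0, "ay": 0, "az": 0},
    {"fingers": 68, "x": 0, "y": 0, "z": 0, "ax": 0, "ay": 0, "az": 0},
    {"fingers": 68, "x": 0, "y": 0, "z": 0, "ax": 0, "ay": 0, "az": 0},
    {"fingers": 68, "x": 0, "y": 0, "z": 0, "ax": 0, "ay": 0, "az": 0},
    {"fingers": 68, "x": 0, "y": 0, "z": 0, "ax": 0, "ay": 0, "az": 0},
    {"fingers": 68, "x": 0, "y": 0, "z": 0, "ax": 0, "ay": 0, "az": 0},
    {"fingers": 68, "x": 0, "y": 0, "z": 0, "ax": 0, "ay": 0, "az": 0}
  ]
}}

```text
t: 30.4
eef_pos: [0.5328, -0.106, 0.1506]
tool_rot: [-0.001, 0.098, 0.995, 0.0]
contact_force: [-0.4, 0.0, -0.8]
gripper_width: 0.798
grasp_force: 0.0
```

```bash
python3 - <<'E'
from h import *
st();plan([([.532,-.108,.09],down(169.1),4)])
E
```

```text
t 30.4 p [ 0.5328 -0.106   0.1506] psi 168.72 z [-0.0017  0.0002 -1.    ] F [-0.4487  0.0118 -0.7939] M [ 0.0001 -0.0048 -0.0152] w 68.15744645262966 g 0.0 q [ 0.7921  0.5178 -0.9176  1.9018  0.4965  0.9696  1.0192]
1 xyz [ 0.1 -0.5 15.2] a [-0.   -0.02 -0.09]
2 xyz [ 0.1 -0.5 15.2] a [-0.   -0.02 -0.09]
3 xyz [ 0.1 -0.5 15.2] a [-0.   -0.02 -0.09]
4 xyz [ 0.1 -0.5 15.2] a [-0.   -0.02 -0.09]
```

{"fn": "jog_arm", "kwargs": {
  "rows": [
    {"fingers": 68, "x": 0, "y": -2, "z": 15, "ax": 0, "ay": 0, "az": 0},
    {"fingers": 68, "x": 0, "y": 0, "z": 20, "ax": 0, "ay": 0, "az": 0},
    {"fingers": 68, "x": 0, "y": 0, "z": 20, "ax": 0, "ay": 0, "az": 0},
    {"fingers": 68, "x": 0, "y": 0, "z": 18, "ax": 0, "ay": 0, "az": 0},
    {"fingers": 68, "x": 0, "y": 0, "z": 15, "ax": 0, "ay": 0, "az": 0},
    {"fingers": 68, "x": 0, "y": 0, "z": 12, "ax": 0, "ay": 0, "az": 0},
    {"fingers": 68, "x": 0, "y": 0, "z": 8, "ax": 0, "ay": 0, "az": 0},
    {"fingers": 68, "x": 0, "y": 0, "z": 0, "ax": 0, "ay": 0, "az": 0}
  ]
}}

```text
t: 31.2
eef_pos: [0.5319, -0.1078, 0.0417]
tool_rot: [-0.001, 0.098, 0.995, 0.0]
contact_force: [-0.2, 0.4, 0.0]
gripper_width: 0.797
grasp_force: 0.0
```

{"fn": "jog_arm", "kwargs": {
  "rows": [
    {"fingers": 40, "x": 0, "y": 0, "z": 0, "ax": 0, "ay": 0, "az": 0},
    {"fingers": 40, "x": 0, "y": 0, "z": 0, "ax": 0, "ay": 0, "az": 0},
    {"fingers": 40, "x": 0, "y": 0, "z": 0, "ax": 0, "ay": 0, "az": 0},
    {"fingers": 40, "x": 0, "y": 0, "z": 0, "ax": 0, "ay": 0, "az": 0},
    {"fingers": 40, "x": 0, "y": 0, "z": 0, "ax": 0, "ay": 0, "az": 0},
    {"fingers": 40, "x": 0, "y": 0, "z": 0, "ax": 0, "ay": 0, "az": 0},
    {"fingers": 40, "x": 0, "y": 0, "z": 0, "ax": 0, "ay": 0, "az": 0},
    {"fingers": 40, "x": 0, "y": 0, "z": 0, "ax": 0, "ay": 0, "az": 0}
  ],
  "force": 30
}}

```text
t: 32.0
eef_pos: [0.5329, -0.1077, 0.0433]
tool_rot: [-0.0, 0.098, 0.995, 0.0]
contact_force: [-1.5, 0.3, 5.6]
gripper_width: 0.566
grasp_force: 30.9
```

```bash
python3 -c "
from h import *
st()"
```

```text
t 32.0 p [ 0.5329 -0.1077  0.0433] psi 168.73 z [-0.0004  0.0001 -1.    ] F [-1.4658  0.2683  5.6088] M [ 0.2042  0.2152 -0.0266] w 48.3546410909552 g 30.880249589681625 q [ 0.6957  0.6589 -0.7968  1.9693  0.6609  0.7939  0.8904]
```

{"fn": "jog_arm", "kwargs": {
  "rows": [
    {"fingers": 40, "x": 0, "y": 0, "z": -1, "ax": 0, "ay": 0, "az": 0},
    {"fingers": 40, "x": 2, "y": 0, "z": 0, "ax": 0, "ay": 0, "az": 0},
    {"fingers": 40, "x": 4, "y": 0, "z": 0, "ax": 0, "ay": 0, "az": 0},
    {"fingers": 40, "x": 4, "y": 0, "z": 0, "ax": 0, "ay": 0, "az": 0},
    {"fingers": 40, "x": 4, "y": 0, "z": 0, "ax": 0, "ay": 0, "az": 0},
    {"fingers": 40, "x": 4, "y": 0, "z": 0, "ax": 0, "ay": 0, "az": 0},
    {"fingers": 40, "x": 2, "y": 0, "z": 0, "ax": 0, "ay": 0, "az": 0},
    {"fingers": 40, "x": 0, "y": 0, "z": 0, "ax": 0, "ay": 0, "az": 0}
  ],
  "force": 50
}}

```text
t: 32.8
eef_pos: [0.5121, -0.1039, 0.0436]
tool_rot: [-0.001, 0.098, 0.995, -0.0]
contact_force: [-0.8, 0.3, 2.2]
gripper_width: 0.553
grasp_force: 51.7
```

```bash
python3 -c "
from h import *
st()"
```

```text
t 32.8 p [ 0.5121 -0.1039  0.0436] psi 168.73 z [-0.0024  0.0001 -1.    ] F [-0.7865  0.3123  2.2471] M [ 0.049   0.1237 -0.0344] w 47.23049749138392 g 51.66391968727112 q [ 0.7081  0.6343 -0.8038  2.0166  0.6585  0.7713  0.8786]
```

{"fn": "jog_arm", "kwargs": {
  "rows": [
    {"fingers": 40, "x": 3, "y": 0, "z": -0.5, "ax": 0, "ay": 0, "az": 0},
    {"fingers": 40, "x": 5, "y": 0, "z": 0, "ax": 0, "ay": 0, "az": 0},
    {"fingers": 40, "x": 5, "y": 0, "z": 0, "ax": 0, "ay": 0, "az": 0},
    {"fingers": 40, "x": 5, "y": 0, "z": 0, "ax": 0, "ay": 0, "az": 0},
    {"fingers": 40, "x": 5, "y": 0, "z": 0, "ax": 0, "ay": 0, "az": 0},
    {"fingers": 40, "x": 5, "y": 0, "z": 0, "ax": 0, "ay": 0, "az": 0},
    {"fingers": 40, "x": 3, "y": 0, "z": 0, "ax": 0, "ay": 0, "az": 0},
    {"fingers": 40, "x": 0, "y": 0, "z": 0, "ax": 0, "ay": 0, "az": 0}
  ]
}}

```text
t: 33.6
eef_pos: [0.4817, -0.0979, 0.0442]
tool_rot: [-0.001, 0.098, 0.995, -0.0]
contact_force: [-0.5, -0.1, -1.4]
gripper_width: 0.555
grasp_force: 51.4
```

```bash
python3 -c "
from h import *
st()
s=bot.read_camera('side');crop(s,270,185,60,50,6,'pics/cs.png')"
```

```text
t 33.6 p [ 0.4817 -0.0979  0.0442] psi 168.73 z [-0.0021  0.0001 -1.    ] F [-0.4928 -0.1223 -1.4101] M [ 0.0382 -0.0306  0.0377] w 47.412706757803015 g 51.43881797790527 q [ 0.7258  0.5966 -0.8149  2.0868  0.6559  0.7344  0.8598]
```

View pics/cs.png

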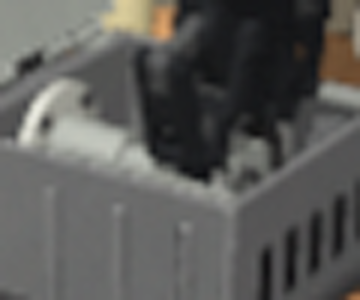

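The cutter (lower right, at about (250,165)) is off the bare arbor stub, and the force reading is just its weight. That was one view over the ten, so I'll work from numbers from here. I'll go a little further, then lift.

{"fn": "jog_arm", "kwargs": {
  "rows": [
    {"fingers": 40, "x": 4, "y": 0, "z": 0, "ax": 0, "ay": 0, "az": 0},
    {"fingers": 40, "x": 0, "y": 0, "z": -8, "ax": 0, "ay": 0, "az": 0},
    {"fingers": 40, "x": 0, "y": 0, "z": -16, "ax": 0, "ay": 0, "az": 0},
    {"fingers": 40, "x": 0, "y": 0, "z": -24, "ax": 0, "ay": 0, "az": 0},
    {"fingers": 40, "x": 0, "y": 0, "z": -26, "ax": 0, "ay": 0, "az": 0},
    {"fingers": 40, "x": 0, "y": 0, "z": -24, "ax": 0, "ay": 0, "az": 0},
    {"fingers": 40, "x": 0, "y": 0, "z": -18, "ax": 0, "ay": 0, "az": 0},
    {"fingers": 40, "x": 0, "y": 0, "z": -10, "ax": 0, "ay": 0, "az": 0}
  ]
}}

```text
t: 34.45
eef_pos: [0.4793, -0.0971, 0.1721]
tool_rot: [0.0, 0.098, 0.995, -0.0]
contact_force: [0.6, 0.4, -1.4]
gripper_width: 0.557
grasp_force: 51.6
```

```bash
python3 - <<'E'
from h import *
st();plan([([.462,.224,.17],down(89.7),12)])
t=bot.read_camera("top")["pixels"][190:260,155:215].astype(int)
# collar in tray: greyish bright blob
m=((abs(t[:,:,0]-t[:,:,2])<25)&(t.sum(2)>250)).astype(np.uint8)
n,l,s,c=cv2.connectedComponentsWithStats(m);i=1+s[1:,4].argmax();cc=bot.read_camera("top")
print(s[i],c[i]+[155,190],onz(cc,[c[i]+[155,190]],.025))
E
```

```text
t 34.45 p [ 0.4793 -0.0971  0.1721] psi 168.73 z [ 0.0006 -0.0004 -1.    ] F [ 0.5901  0.4371 -1.4222] M [-0.0051  0.0225 -0.0215] w 47.52769003806008 g 51.632259786129 q [ 0.8884  0.4075 -0.9888  2.0024  0.42    0.9493  1.0594]
1 xyz [ 6.6 26.   0.2] a [0.   0.   6.59]
2 xyz [ 9.6 25.   0.2] a [0.   0.   6.59]
3 xyz [12.4 23.8  0.2] a [0.   0.   6.59]
4 xyz [15.  22.2  0.2] a [0.   0.   6.59]
5 xyz [17.5 20.3  0.2] a [0.   0.   6.59]
6 xyz [19.7 18.2  0.2] a [0.   0.   6.59]
7 xyz [21.6 15.8  0.2] a [0.   0.   6.59]
8 xyz [23.3 13.2  0.2] a [0.   0.   6.59]
9 xyz [24.7 10.5  0.2] a [0.   0.   6.59]
10 xyz [25.7  7.6  0.2] a [0.   0.   6.59]
11 xyz [26.4  4.6  0.2] a [0.   0.   6.59]
12 xyz [26.8  1.5  0.2] a [0.   0.   6.59]
[ 16  26  12  17 112] [176.6429 224.6339] [[0.4627 0.257  0.025 ]]
```

{"fn": "jog_arm", "kwargs": {
  "rows": [
    {"fingers": 40, "x": 7, "y": 26, "z": 0, "ax": 0, "ay": 0, "az": 6.5},
    {"fingers": 40, "x": 10, "y": 25, "z": 0, "ax": 0, "ay": 0, "az": 6.5},
    {"fingers": 40, "x": 12, "y": 24, "z": 0, "ax": 0, "ay": 0, "az": 6.5},
    {"fingers": 40, "x": 15, "y": 22, "z": 0, "ax": 0, "ay": 0, "az": 6.5},
    {"fingers": 40, "x": 17, "y": 20, "z": 0, "ax": 0, "ay": 0, "az": 6.5},
    {"fingers": 40, "x": 20, "y": 18, "z": 0, "ax": 0, "ay": 0, "az": 6.5},
    {"fingers": 40, "x": 22, "y": 16, "z": 0, "ax": 0, "ay": 0, "az": 6.5},
    {"fingers": 40, "x": 23, "y": 13, "z": 0, "ax": 0, "ay": 0, "az": 6.5}
  ]
}}

```text
t: 35.35
eef_pos: [0.4644, 0.1173, 0.1692]
tool_rot: [-0.001, 0.526, 0.85, -0.001]
contact_force: [-0.0, 0.3, -1.3]
gripper_width: 0.551
grasp_force: 51.7
```

{"fn": "jog_arm", "kwargs": {
  "rows": [
    {"fingers": 40, "x": 25, "y": 10, "z": 0, "ax": 0, "ay": 0, "az": 6.5},
    {"fingers": 40, "x": 26, "y": 8, "z": 0, "ax": 0, "ay": 0, "az": 7},
    {"fingers": 40, "x": 26, "y": 5, "z": 0, "ax": 0, "ay": 0, "az": 7},
    {"fingers": 40, "x": 26, "y": 2, "z": 0, "ax": 0, "ay": 0, "az": 6.5},
    {"fingers": 40, "x": 0, "y": 0, "z": 0, "ax": 0, "ay": 0, "az": 0},
    {"fingers": 40, "x": 0, "y": 0, "z": 0, "ax": 0, "ay": 0, "az": 0},
    {"fingers": 40, "x": 0, "y": 0, "z": 0, "ax": 0, "ay": 0, "az": 0},
    {"fingers": 40, "x": 0, "y": 0, "z": 0, "ax": 0, "ay": 0, "az": 0}
  ]
}}

```text
t: 36.15
eef_pos: [0.4596, 0.2215, 0.1698]
tool_rot: [-0.001, 0.709, 0.705, -0.001]
contact_force: [-0.4, -0.7, -0.6]
gripper_width: 0.552
grasp_force: 51.7
```

```bash
python3 - <<'E'
from h import *
st();plan([([.463,.222,.024],down(90),8)])
E
```

```text
t 36.15 p [0.4596 0.2215 0.1698] psi 89.66 z [-0.0025 -0.0007 -1.    ] F [-0.4008 -0.7483 -0.5548] M [-0.0123 -0.002  -0.0082] w 47.16550953928303 g 51.66910707950592 q [ 0.0473  0.3758 -0.749   1.9657  0.3178  0.9218 -0.8686]
1 xyz [ 0.1  0.5 18.2] a [-0.02  0.   -0.04]
2 xyz [ 0.1  0.5 18.2] a [-0.02  0.   -0.04]
3 xyz [ 0.1  0.5 18.2] a [-0.02  0.   -0.04]
4 xyz [ 0.1  0.4 18.2] a [-0.02  0.   -0.04]
5 xyz [ 0.1  0.4 18.2] a [-0.02  0.   -0.04]
6 xyz [ 0.1  0.4 18.2] a [-0.02  0.   -0.04]
7 xyz [ 0.1  0.4 18.2] a [-0.02  0.   -0.04]
8 xyz [ 0.1  0.4 18.2] a [-0.02  0.   -0.04]
```

{"fn": "jog_arm", "kwargs": {
  "rows": [
    {"fingers": 40, "x": 0, "y": 2, "z": 20, "ax": 0, "ay": 0, "az": 0},
    {"fingers": 40, "x": 0, "y": 2, "z": 25, "ax": 0, "ay": 0, "az": 0},
    {"fingers": 40, "x": 0, "y": 0, "z": 25, "ax": 0, "ay": 0, "az": 0},
    {"fingers": 40, "x": 0, "y": 0, "z": 25, "ax": 0, "ay": 0, "az": 0},
    {"fingers": 40, "x": 0, "y": 0, "z": 25, "ax": 0, "ay": 0, "az": 0},
    {"fingers": 40, "x": 0, "y": 0, "z": 20, "ax": 0, "ay": 0, "az": 0},
    {"fingers": 40, "x": 0, "y": 0, "z": 8, "ax": 0, "ay": 0, "az": 0},
    {"fingers": 40, "x": 0, "y": 0, "z": 0, "ax": 0, "ay": 0, "az": 0}
  ]
}}

```text
t: 36.95
eef_pos: [0.4629, 0.2221, 0.0215]
tool_rot: [-0.001, 0.709, 0.705, -0.001]
contact_force: [0.1, -0.1, -1.3]
gripper_width: 0.548
grasp_force: 51.7
```

{"fn": "jog_arm", "kwargs": {
  "rows": [
    {"fingers": 40, "x": 0, "y": 0, "z": 2, "ax": 0, "ay": 0, "az": 0},
    {"fingers": 40, "x": 0, "y": 0, "z": 1, "ax": 0, "ay": 0, "az": 0},
    {"fingers": 40, "x": 0, "y": 0, "z": 1, "ax": 0, "ay": 0, "az": 0},
    {"fingers": 40, "x": 0, "y": 0, "z": 1, "ax": 0, "ay": 0, "az": 0},
    {"fingers": 40, "x": 0, "y": 0, "z": 0, "ax": 0, "ay": 0, "az": 0},
    {"fingers": 40, "x": 0, "y": 0, "z": 0, "ax": 0, "ay": 0, "az": 0},
    {"fingers": 40, "x": 0, "y": 0, "z": 0, "ax": 0, "ay": 0, "az": 0},
    {"fingers": 40, "x": 0, "y": 0, "z": 0, "ax": 0, "ay": 0, "az": 0}
  ]
}}

```text
t: 37.75
eef_pos: [0.4633, 0.223, 0.0174]
tool_rot: [-0.001, 0.709, 0.705, -0.0]
contact_force: [0.1, -0.3, -0.5]
gripper_width: 0.553
grasp_force: 51.7
```

```bash
python3 -c "
from h import *
st()"
```

```text
t 37.75 p [0.4633 0.223  0.0174] psi 89.73 z [-0.0016  0.0003 -1.    ] F [ 0.1454 -0.348  -0.4628] M [-0.0242  0.0052 -0.026 ] w 47.244993170599614 g 51.72573924064636 q [-0.0973  0.6055 -0.5923  2.0545  0.556   0.6433 -1.0693]
```

{"fn": "jog_arm", "kwargs": {
  "rows": [
    {"fingers": 40, "x": 0, "y": 0, "z": 1, "ax": 0, "ay": 0, "az": 0},
    {"fingers": 40, "x": 0, "y": 0, "z": 1, "ax": 0, "ay": 0, "az": 0},
    {"fingers": 40, "x": 0, "y": 0, "z": 1, "ax": 0, "ay": 0, "az": 0},
    {"fingers": 40, "x": 0, "y": 0, "z": 1, "ax": 0, "ay": 0, "az": 0},
    {"fingers": 40, "x": 0, "y": 0, "z": 0, "ax": 0, "ay": 0, "az": 0},
    {"fingers": 40, "x": 0, "y": 0, "z": 0, "ax": 0, "ay": 0, "az": 0},
    {"fingers": 40, "x": 0, "y": 0, "z": 0, "ax": 0, "ay": 0, "az": 0},
    {"fingers": 40, "x": 0, "y": 0, "z": 0, "ax": 0, "ay": 0, "az": 0}
  ]
}}

```text
t: 38.55
eef_pos: [0.4633, 0.223, 0.0133]
tool_rot: [-0.001, 0.709, 0.705, -0.0]
contact_force: [0.1, 0.0, -1.2]
gripper_width: 0.553
grasp_force: 51.7
```

```bash
python3 -c "
from h import *
st()"
```

```text
t 38.55 p [0.4633 0.223  0.0133] psi 89.72 z [-0.0016  0.0004 -1.    ] F [ 0.101   0.025  -1.2129] M [ 0.0163 -0.0052 -0.0477] w 47.22095466407573 g 51.72524571418762 q [-0.1018  0.6118 -0.5868  2.0558  0.5626  0.636  -1.0749]
```

{"fn": "jog_arm", "kwargs": {
  "rows": [
    {"fingers": 40, "x": 0, "y": 0, "z": 0.7, "ax": 0, "ay": 0, "az": 0},
    {"fingers": 40, "x": 0, "y": 0, "z": 0.7, "ax": 0, "ay": 0, "az": 0},
    {"fingers": 40, "x": 0, "y": 0, "z": 0.6, "ax": 0, "ay": 0, "az": 0},
    {"fingers": 40, "x": 0, "y": 0, "z": 0, "ax": 0, "ay": 0, "az": 0},
    {"fingers": 40, "x": 0, "y": 0, "z": 0, "ax": 0, "ay": 0, "az": 0},
    {"fingers": 40, "x": 0, "y": 0, "z": 0, "ax": 0, "ay": 0, "az": 0},
    {"fingers": 40, "x": 0, "y": 0, "z": 0, "ax": 0, "ay": 0, "az": 0},
    {"fingers": 40, "x": 0, "y": 0, "z": 0, "ax": 0, "ay": 0, "az": 0}
  ]
}}

```text
t: 39.35
eef_pos: [0.4633, 0.223, 0.0114]
tool_rot: [-0.001, 0.709, 0.705, -0.0]
contact_force: [0.2, -0.2, 0.7]
gripper_width: 0.551
grasp_force: 51.9
```

```bash
python3 -c "
from h import *
st()"
```

```text
t 39.35 p [0.4633 0.223  0.0114] psi 89.73 z [-0.0017  0.0003 -1.    ] F [ 0.2032 -0.2027  0.66  ] M [-0.0847  0.1047 -0.0033] w 47.0780679797245 g 51.872021555900574 q [-0.1041  0.6149 -0.584   2.0565  0.5659  0.6324 -1.0777]
```

The cutter is just touching the floor. I'll release it slowly and then rise straight up.

{"fn": "jog_arm", "kwargs": {
  "rows": [
    {"fingers": 49, "x": 0, "y": 0, "z": 0, "ax": 0, "ay": 0, "az": 0},
    {"fingers": 51, "x": 0, "y": 0, "z": 0, "ax": 0, "ay": 0, "az": 0},
    {"fingers": 53, "x": 0, "y": 0, "z": 0, "ax": 0, "ay": 0, "az": 0},
    {"fingers": 56, "x": 0, "y": 0, "z": 0, "ax": 0, "ay": 0, "az": 0},
    {"fingers": 60, "x": 0, "y": 0, "z": 0, "ax": 0, "ay": 0, "az": 0},
    {"fingers": 60, "x": 0, "y": 0, "z": 0, "ax": 0, "ay": 0, "az": 0},
    {"fingers": 60, "x": 0, "y": 0, "z": -10, "ax": 0, "ay": 0, "az": 0},
    {"fingers": 60, "x": 0, "y": 0, "z": -20, "ax": 0, "ay": 0, "az": 0}
  ]
}}

```text
t: 40.15
eef_pos: [0.4624, 0.2225, 0.0411]
tool_rot: [-0.001, 0.709, 0.706, -0.002]
contact_force: [-0.1, 0.6, -0.5]
gripper_width: 0.701
grasp_force: 0.0
```

{"fn": "jog_arm", "kwargs": {
  "rows": [
    {"fingers": 60, "x": 0, "y": 0, "z": -30, "ax": 0, "ay": 0, "az": 0},
    {"fingers": 60, "x": 0, "y": 0, "z": -40, "ax": 0, "ay": 0, "az": 0},
    {"fingers": 60, "x": 0, "y": 0, "z": -40, "ax": 0, "ay": 0, "az": 0},
    {"fingers": 60, "x": 0, "y": 0, "z": -40, "ax": 0, "ay": 0, "az": 0},
    {"fingers": 60, "x": -40, "y": 0, "z": -20, "ax": 0, "ay": 0, "az": 0},
    {"fingers": 60, "x": -40, "y": 0, "z": 0, "ax": 0, "ay": 0, "az": 0},
    {"fingers": 60, "x": -40, "y": 0, "z": 0, "ax": 0, "ay": 0, "az": 0},
    {"fingers": 60, "x": -30, "y": 0, "z": 0, "ax": 0, "ay": 0, "az": 0}
  ]
}}

```text
t: 40.95
eef_pos: [0.4626, 0.0704, 0.212]
tool_rot: [-0.0, 0.709, 0.705, -0.001]
contact_force: [1.2, -0.1, -0.6]
gripper_width: 0.706
grasp_force: 0.0
```

{"fn": "jog_arm", "kwargs": {
  "rows": [
    {"fingers": 60, "x": -30, "y": 0, "z": 0, "ax": 0, "ay": 0, "az": 0},
    {"fingers": 60, "x": -30, "y": 0, "z": 0, "ax": 0, "ay": 0, "az": 0},
    {"fingers": 60, "x": 0, "y": 0, "z": 0, "ax": 0, "ay": 0, "az": 0},
    {"fingers": 60, "x": 0, "y": 0, "z": 0, "ax": 0, "ay": 0, "az": 0},
    {"fingers": 60, "x": 0, "y": 0, "z": 0, "ax": 0, "ay": 0, "az": 0},
    {"fingers": 60, "x": 0, "y": 0, "z": 0, "ax": 0, "ay": 0, "az": 0},
    {"fingers": 60, "x": 0, "y": 0, "z": 0, "ax": 0, "ay": 0, "az": 0},
    {"fingers": 60, "x": 0, "y": 0, "z": 0, "ax": 0, "ay": 0, "az": 0}
  ]
}}

```text
t: 41.75
eef_pos: [0.4626, 0.0136, 0.2112]
tool_rot: [-0.001, 0.708, 0.706, -0.0]
contact_force: [0.1, -0.8, -1.1]
gripper_width: 0.704
grasp_force: 0.0
```

```bash
python3 - <<'E'
from h import *
st()
c=bot.read_camera("top");t=c["pixels"][190:260,155:215].astype(int)
m=((abs(t[:,:,0]-t[:,:,2])<25)&(t.sum(2)>200)).astype(np.uint8)
n,l,s,ce=cv2.connectedComponentsWithStats(m)
for i in range(1,n):
    if s[i,4]>15:print(s[i],onz(c,[ce[i]+[155,190]],.025))
b=((t[:,:,2]>t[:,:,0]+25)).astype(np.uint8)
n,l,s,ce=cv2.connectedComponentsWithStats(b);i=1+s[1:,4].argmax();x,y,w,h,_=s[i]
print("tray",onz(c,[(155+x,190+y),(155+x+w,190+y+h)],.045))
s0=cv2.imread("pics/side0.png").astype(int);s1=bot.read_camera("side")["pixels"][:,:,::-1].astype(int)
d=(abs(s1-s0).sum(2)>60).astype(np.uint8)
n,l,st_,ce=cv2.connectedComponentsWithStats(d)
for i in range(1,n):
    if st_[i,4]>40:print("diff side",st_[i])
t0=cv2.imread("pics/top0.png").astype(int);d=(abs(c["pixels"][:,:,::-1]-t0).sum(2)>60).astype(np.uint8)
n,l,st_,ce=cv2.connectedComponentsWithStats(d)
for i in range(1,n):
    if st_[i,4]>25:print("diff top",st_[i])
E
```

```text
t 41.75 p [0.4626 0.0136 0.2112] psi 89.79 z [-0.0018  0.0005 -1.    ] F [ 0.1039 -0.7727 -1.1442] M [ 0.0423 -0.0431 -0.0101] w 60.15634880420551 g 0.0 q [ 0.4755  0.2203 -0.7159  2.0268  0.1753  0.9563 -0.3339]
[ 15  24  26  25 279] [[0.4641 0.2416 0.025 ]]
tray [[0.5254 0.2918 0.045 ]
 [0.4028 0.1859 0.045 ]]
diff side [ 242    0  140  218 8650]
diff side [  450     0   110   241 14862]
diff side [291  60  27  34 306]
diff side [552 143   8  19  88]
diff side [341 177  15   6  64]
diff side [436 250  16  16 104]
diff side [251 279  26  26 452]
diff top [  225   129   186   291 20695]
diff top [ 363  170   74   71 2871]
diff top [173 214  25  21 321]
diff top [407 229  17  17  65]
diff top [543 368  17  24 286]
diff top [231 407  17  13 126]
```

Both parts are in the tray, the tray hasn't moved, and the arm is clear. Handing in.

```bash
python3 -c "
from station import bot
print(bot.hand_in())"
```

```text
the job is handed in; nothing more can be done
None
```

I handed the job in at about 42 s: both fasteners turned to their stops, the cover pushed open to its stop, and the collar then the cutter set down in the larger tray. By mistake I viewed 11 pictures against the limit of 10, so I checked the final state by image measurement only, without viewing it. The arm did not go near the mug, oil bottle, key fob or padlock. A before/after image comparison showed small changes beside the mug that I took for the arm's shadow.

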